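Charge the pot, shut its cover and lock the screws

ROBOT

A 6-joint arm with a two-finger parallel gripper is mounted at the origin on the work surface. World frame = base frame: x ahead of the robot, y to its left, z up, the work surface at z = 0. Lengths are in m, angles in degrees, forces in N, time in s.
With the tool pointing down it reaches from about 0.275 to 1 m from the base axis. Payload 8.4 kg.
Tool frame: the origin (TCP) lies at the very end of the fingers, on their centre line; the grasp point (between the pads) lies manip.grasp_offset behind it (manip.grasp_offset is the distance from the TCP to the grasp point, in m); z points along the fingers, y is the line along which they close (so a half turn about z gives the same grasp; the last joint's range is limited). The gripper opens to 85 mm and grips with 20 to 120 N. Pads are 22 mm wide; open, the fingers measure 114 mm over their backs; the gripper's body (76 mm by 85 mm) begins 54 mm behind the grasp point. The pads swing forward as they close: fully open they stand 13 mm farther back than shut.
Start: joints at [-71.986, 20.225, 93.587, -0, 66.188, -0.138], TCP at [0.195, -0.594, 0.231] pointing down, gripper open.
Joint ranges: [-150.9, 150.9], [-52.94, 120.26], [3.33, 152.33], [-74.26, 254.26], [0, 154.13], [-172.89, 172.89]. Speed limits (degrees/s): [127.2, 127.2, 159.86, 180, 180, 180].

INTERFACE

Orientations are given as a 3x3 rotation matrix whose columns are the frame's x, y, z axes.
In Python, from bench import monitor, eyes, order, manip gives the robot as it stands.
- The arm moves only by the shell command python3 -m inch 'ROWS' [FORCE]. ROWS is JSON, one flat list of numbers, 7 for each row, row after row: the shift along the tool's x, y, z in cm, then the turn, a rotation vector about the tool's x, y, z in degrees, then the opening, from 0 (shut) to 1 (fully open). A call has 1 to 5 rows; each row shifts and turns the commanded pose from where the row before left it, along the tool's axes as they then stand; what a row does not reach is not made up. A row lasts 1/10 s, in which the tool goes at most 50 mm and 8.59 degrees, less where a joint would pass 70% of its speed; a pose out of reach is approached as far as the arm can. A call with a gripper value outside its range is refused whole. The fingers move at their own pace and stop on an object; FORCE is the grip in N (left out, the last holds). Time passes only in rows, so rows that do not move let the fingers close. It gives the time, the measured TCP pose, the force, the opening and the grip force at its end, in the units of the state.
- monitor.read_state(): the state, without advancing time (a new reading comes with each control period).
- eyes.get_image(name): name is "scene" or "top" or "wrist"; returns a dict with "image" (400x640x3 uint8, red, green, blue), "vertical_fov" (degrees; the focal length in pixels is half the picture's height over the tangent of half this angle, whatever the lens; pixels are square), "cx", "cy" (the principal point, pixels), "R" (3x3) and "t" (3): a world point X has camera coordinates R X + t; the wrist camera has in their place "hand_eye" (4x4, takes a point from camera to tool coordinates, whose origin is the TCP and whose axes are the flange's). Camera axes: x right, y down, z forward; pixel columns grow to the right and rows downward; lengths in m; the calibration is good to about 2 mm. A picture is of the moment at which its call begins: read the wrist's pose just before it. There is no depth.
- order.hand_in(): hands the job in; it is judged then, once.
The state is a dict: "clock": time; "joints": joint angles; "dq": joint speeds; "tau": joint torques, N m; "eef_pos": TCP position; "tool_rot": TCP orientation; "wrist_force": force on the tool from outside, world axes, zero at the start; "torque": the same for the moment, N m; "width": finger opening in m; "grasp_force": force on a finger pad.
Only numpy, scipy, OpenCV 4.12 (cv2) and the standard library are available. Lean on these libraries where they do the work, as an engineer would, in place of code of your own. Each camera call takes 0.05 s, during which the arm holds its last target. There are 200 camera calls.

TASK

Pour all six white ceramic balls from the blue cup into the steel pot and stand the empty cup upright on its round mat again. Then swing the green cover fully shut, and with the red-handled key (not the fingers) turn both brass screws clockwise until they are fully home. Stand the key upright back in its white tray; leave the other things on the bench alone.

Things in the scene. Friction and masses are not known exactly. Their poses are not given: they have to be found in the camera images.
- pot: fixed stainless pot on a 210 x 250 x 12 mm base plate. Origin: on the bench, under the pot's axis; z up; yaw varies. Round pot: outer diameter 100, inner diameter 92, rim 82 and inner floor 16 above the bench. A pivot post at y = -85 mm of this frame carries the swing cover; a small gauge, 92 mm high, stands at x = 88, y = 55 mm
- cover (a joint): flat green-painted steel cover (underside 84, top 92 mm above the bench) that swings level about the pivot post, rad: 0 = shut over the pot, at its stop; grows counter-clockwise seen from above as it opens, to 2.2. Stiff: stays where it is left. A 114 mm disc centred 85 mm from the pivot, with an ear at each side that carries a screw (184 mm across the ears)
- cover_pivot (a point): point on the cover's pivot axis, at its underside; the frame turns with the cover, its y axis runs from the pivot towards the post (parallel to the pot's y axis when shut); screws at x = -70 and +70, y = 85 mm in this frame
- cover_post (a point): black upright grip post on the cover, 14 mm diameter, 38 mm tall (from 92 to 130 mm above the bench), 128 mm from the pivot; this point is 114 mm above the bench, on its axis
- screw_a (a joint): brass captive quarter-turn screw in the cover's ear at x = -70 mm of the cover's frame, rad: grows clockwise seen from above (tightening) from 0 (loose) to its stop at 1.5 (fully home, where its bar lines up with the two white marks on the ear). Stays where it is left, turns with 0.08 N m
- screw_a_head: the same screw's head: a round flange of 36 mm diameter and 4 mm thick with a raised drive bar on it, 24 long, 7 wide, top 13 above the origin, rounded on top. Origin: on the screw axis, underside of the flange (92 mm above the bench); z up, x along the bar; turns with the screw and travels with the cover
- screw_b (a joint): brass captive quarter-turn screw in the cover's ear at x = +70 mm of the cover's frame, rad: grows clockwise seen from above (tightening) from 0 (loose) to its stop at 1.5 (fully home, where its bar lines up with the two white marks on the ear). Stays where it is left, turns with 0.08 N m
- screw_b_head: the same screw's head: a round flange of 36 mm diameter and 4 mm thick with a raised drive bar on it, 24 long, 7 wide, top 13 above the origin, rounded on top. Origin: on the screw axis, underside of the flange (92 mm above the bench); z up, x along the bar; turns with the screw and travels with the cover
- cup: blue plastic cup, 75 tall, flaring from 47 outer diameter at the foot to 71 at the rim, wall 3, floor 4 thick, with a straight white grip collar of 66 diameter round it from 36 to 56 above the foot; origin at the centre of its underside, z up through the mouth. Stands on the mat with the six balls in it; 60 g
- mat: fixed round black rubber mat, 110 mm diameter, 4 thick; origin at the centre of its underside
- key: screw key standing upright in the tray. Origin: centre of the foot's underside, z up. Dark steel foot, 37 mm diameter, 26 tall, with an open slot 10 wide, 14 deep across its underside along the key's x axis (fits over a screw's bar; foot rests on the flange); stem 16 mm diameter; red handle 44 (x) by 16 (y) by 38 tall, from 70 to 108 above the origin. 140 g
- tray: fixed white square key tray, 120 x 120 x 14 mm, floor and walls 4 thick; origin at the centre of its underside
- ball1_center (a point): centre of white ceramic packing ball 1 of 6, 18 mm diameter, 12 g
- ball2_center (a point): centre of white ceramic packing ball 2 of 6, 18 mm diameter, 12 g
- ball3_center (a point): centre of white ceramic packing ball 3 of 6, 18 mm diameter, 12 g
- ball4_center (a point): centre of white ceramic packing ball 4 of 6, 18 mm diameter, 12 g
- ball5_center (a point): centre of white ceramic packing ball 5 of 6, 18 mm diameter, 12 g
- ball6_center (a point): centre of white ceramic packing ball 6 of 6, 18 mm diameter, 12 g
- beaker: bystander: empty glass beaker, 68 mm diameter, 90 tall; origin under its centre
- wash_bottle: bystander: yellow bottle with red cap, 64 mm diameter, 150 tall; origin under its centre
- amber_jar: bystander: amber glass jar with black lid, 60 mm diameter, 85 tall; origin under its centre
- wrench: bystander: steel wrench lying flat; origin under its middle
- dish: bystander: flat white dish, 80 mm diameter, 14 tall; origin under its centre

How it is judged (in metres and radians):
On the way, in this order (a step that is already met when the one before it is completed fails the run):
1. all six balls lie in the pot (horizontal distance between each of ball1_center, ball2_center, ball3_center, ball4_center, ball5_center, ball6_center and pot below 0.046 m and z of each of ball1_center, ball2_center, ball3_center, ball4_center, ball5_center, ball6_center in the frame of pot below 0.08 m), for 0.2 s.
2. the cover is shut, with the balls in the pot and the cup upright on its mat (all of step 1 and horizontal distance between cup and mat below 0.045 m and angle between cup's own z axis and vertical below 0.1 rad and z of cup in the frame of mat below 0.012 m and value of joint cover below 0.06 rad), for 0.2 s.
3. both screws are home, with the cover shut (value of joint cover below 0.06 rad and value of joint each of screw_a, screw_b above 1.38 rad), for 0.2 s.
At the end, for the whole second after the job is handed in: Six balls in the pot; cover within 0.06 rad of shut; both screws within 0.12 rad of their stop; cup upright (0.1 rad) on its mat, centres within 45 mm; key upright (0.1 rad) on the tray floor, centres within 55 mm; both at rest (all of step 1 and all of step 3 and horizontal distance between cup and mat below 0.045 m and angle between each of cup, key's own z axis and vertical below 0.1 rad and z of cup in the frame of mat below 0.012 m and horizontal distance between key and tray below 0.055 m and z of key in the frame of tray below 0.012 m and linear speed of each of cup, key below 0.02 m/s); the robot touches nothing.
It fails at once if a screw is touched by the fingers or the arm instead of the key (contact force between any of the fingers, the arm and screw_a_head above 1 N or contact force between any of the fingers, the arm and screw_b_head above 1 N).
It fails at once if a bystander (beaker, wash bottle, amber jar, wrench, dish) is moved by more than 40 mm (distance of any of beaker, wash_bottle, amber_jar, wrench, dish from where it was at the start of the episode above 0.04 m).
It also fails if it takes over 72 s, if anything falls off the work surface, if the arm or the gripper's body presses on something with over 40 N, if the wrist force passes 120 N, or if a joint passes its speed limit or range.

## Working session

There is one attempt and no reset: what is moved stays moved. The work goes in short steps, Python scripts to look and compute and a shell command to move; the robot and the scene stay as the last step left them, time stands still between calls to the robot, and variables do not carry over. Pictures are saved under pics/ and viewed, at most 10 in all, crops included, and the job is handed in when it is done.

```bash
ls; mkdir -p pics
python3 - <<'E'
from bench import monitor, eyes, manip
import cv2, numpy as np, json
s=monitor.read_state(); print(s['clock'],s['eef_pos'],np.round(s['tool_rot'],3).tolist(),s['width'],manip.grasp_offset)
for n in ['top','scene']:
    d=eyes.get_image(n); cv2.imwrite(f'pics/{n}0.png',d['image'][:,:,::-1]); print(n,d['vertical_fov'],d['cx'],d['cy'],np.array(d['R']).round(4).tolist(),np.array(d['t']).round(4).tolist())
d=eyes.get_image('wrist'); print(d['vertical_fov'],d['cx'],d['cy'],np.array(d['hand_eye']).round(4).tolist(), d.keys())
print(monitor.read_state()['clock'])
E
```

```text
pics
0.0 [ 0.19455959 -0.59344205  0.23056434] [[0.95, 0.312, -0.0], [0.312, -0.95, 0.001], [0.0, -0.001, -1.0]] 0.08543502499796728 0.0187
top 53.64451311331871 319.6202622915768 197.35760099741148 [[-0.003, -1.0, -0.0008], [-0.9965, 0.0031, -0.084], [0.084, 0.0005, -0.9965]] [-0.0131, 0.5773, 1.0625]
scene 52.69011164862399 320.7198859998378 195.01533434843668 [[-0.58, 0.8143, -0.0205], [0.5599, 0.3803, -0.7361], [-0.5917, -0.4384, -0.6766]] [0.3438, -0.2301, 1.6833]
59.48215873541055 324.76575482006984 199.3131719289449 [[0.0002, -0.9579, -0.287, 0.0713], [1.0, 0.0005, -0.0011, 0.0001], [0.0012, -0.287, 0.9579, -0.1428], [0.0, 0.0, 0.0, 1.0]] dict_keys(['image', 'vertical_fov', 'cx', 'cy', 'hand_eye'])
0.15
```

View pics/top0.png

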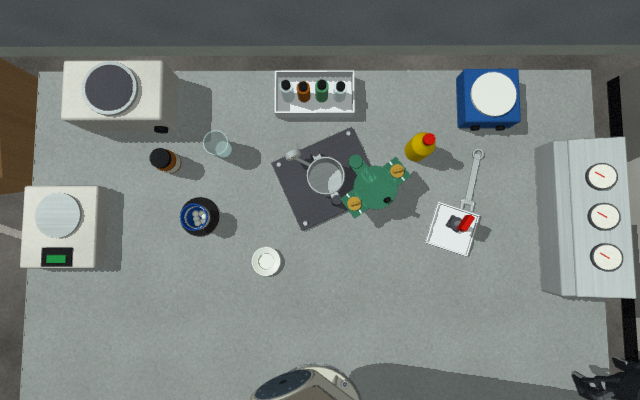

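View pics/scene0.png

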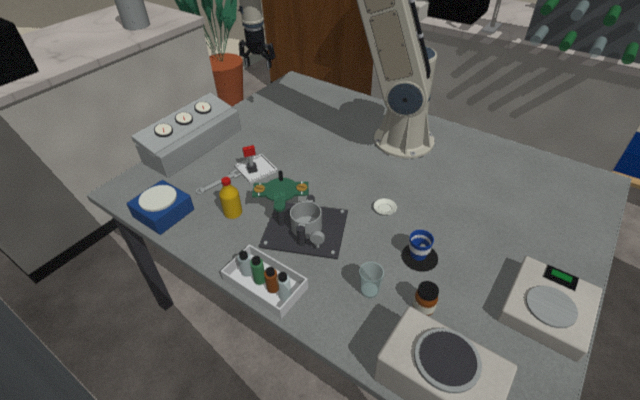

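```bash
cat > h.py <<'E'
import numpy as np, cv2
from bench import monitor, eyes
def get(n):
    s=monitor.read_state(); d=eyes.get_image(n)
    f=200/np.tan(np.radians(d['vertical_fov'])/2)
    if n=='wrist':
        H=np.array(d['hand_eye']); Rt=np.array(s['tool_rot']); p=np.array(s['eef_pos'])
        Rc=Rt@H[:3,:3]; c=Rt@H[:3,3]+p
    else:
        Rc=np.array(d['R']).T; c=-Rc@np.array(d['t'])
    return d['image'],(f,d['cx'],d['cy'],Rc,c)
def world(cam,u,v,z):
    f,cx,cy,Rc,c=cam; r=Rc@np.array([(u-cx)/f,(v-cy)/f,1]); return c+r*(z-c[2])/r[2]
def pix(cam,X):
    f,cx,cy,Rc,c=cam; q=Rc.T@(np.asarray(X)-c); return np.array([cx+f*q[0]/q[2],cy+f*q[1]/q[2]])
def crop(im,x0,y0,x1,y1,k,name):
    cv2.imwrite(name,cv2.resize(im[y0:y1,x0:x1,::-1],None,fx=k,fy=k,interpolation=cv2.INTER_CUBIC))
E
python3 - <<'E'
from h import *
im,c=get('top')
for n,u,v,z in [('cupcollar',200,216,.06),('pot',325,176,.082),('pivot',357,163,.1),('s1',397,171,.1),('s2',354,204,.1),('post',388,200,.13),('tray',454,228,.01),('key',465,222,.11),('beaker',217,143,.09),('jar',160,158,.085),('bottle',428,140,.15),('dish',266,261,.014),('wr',478,154,.01)]: print(n,world(c,u,v,z).round(3))
crop(im,260,120,500,270,3.3,'pics/top1.png')
im,c=get('scene'); crop(im,380,210,460,280,7,'pics/sc1.png')
E
```

```text
cupcollar [0.526 0.302 0.06 ]
pot [ 0.628 -0.029  0.082]
pivot [ 0.659 -0.111  0.1  ]
s1 [ 0.638 -0.214  0.1  ]
s2 [ 0.554 -0.103  0.1  ]
post [ 0.561 -0.184  0.13 ]
tray [ 0.492 -0.386  0.01 ]
key [ 0.507 -0.381  0.11 ]
beaker [0.715 0.253 0.09 ]
jar [0.677 0.402 0.085]
bottle [ 0.707 -0.282  0.15 ]
dish [0.404 0.132 0.014]
wr [ 0.699 -0.46   0.01 ]
```

View pics/top1.png

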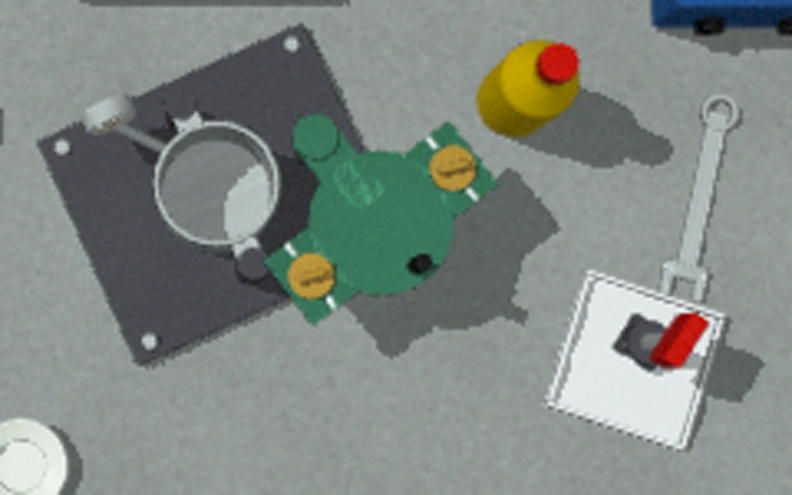

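```bash
cat >> h.py <<'E'
from scipy.spatial.transform import Rotation as Ro
def plan(R1,p1,N=None,R0=None,p0=None,g=1,show=True):
    "N identical rows (shift cm, turn deg) taking pose 0 (measured) to pose 1"
    s=monitor.read_state()
    R0=np.array(s['tool_rot']) if R0 is None else R0; p0=np.array(s['eef_pos']) if p0 is None else p0
    w=Ro.from_matrix(R0.T@R1).as_rotvec(); d=R0.T@(np.asarray(p1)-p0)
    def row(n):
        S=sum(Ro.from_rotvec(w*k/n).as_matrix() for k in range(n)); return np.linalg.solve(S,d)*100,np.degrees(w)/n
    if N is None:
        N=1
        while True:
            a,b=row(N)
            if np.linalg.norm(a)<=4.8 and np.linalg.norm(b)<=8.3: break
            N+=1
    a,b=row(N)
    if show: print(N,'x',[*a.round(2),*b.round(1),g])
    return R1,np.asarray(p1,float)
def tool(z,y):
    z=np.array(z,float)/np.linalg.norm(z); y=np.array(y,float); y-=z*(y@z); y/=np.linalg.norm(y)
    return np.c_[np.cross(y,z),y,z]
def az(a): a=np.radians(a); return np.array([np.cos(a),np.sin(a),0])
def st():
    s=monitor.read_state(); print('t',round(s['clock'],2),'p',np.round(s['eef_pos'],4),'q',np.round(s['joints'],1),'w',round(s['width'],4),'F',np.round(s['wrist_force'],1),'g',round(float(np.max(s['grasp_force'])),1))
E
python3 - <<'E'
from h import *
R=tool([0,0,-1],az(29.9))
plan(R,[.50*.867,.5*.4985,.26])
E
```

```text
21 x [np.float64(4.73), np.float64(-0.63), np.float64(-0.14), np.float64(-0.0), np.float64(-0.0), np.float64(-4.8), 1]
```

```bash
A='4.73,-0.63,-0.14,0,0,-4.8,1'
python3 -m inch '[4.73,-0.63,-0.14,0,0,-4.8,1,4.73,-0.63,-0.14,0,0,-4.8,1,4.73,-0.63,-0.14,0,0,-4.8,1,4.73,-0.63,-0.14,0,0,-4.8,1,4.73,-0.63,-0.14,0,0,-4.8,1]'
python3 -m inch '[4.73,-0.63,-0.14,0,0,-4.8,1,4.73,-0.63,-0.14,0,0,-4.8,1,4.73,-0.63,-0.14,0,0,-4.8,1,4.73,-0.63,-0.14,0,0,-4.8,1,4.73,-0.63,-0.14,0,0,-4.8,1]' >/dev/null
python3 -c "from h import *;st()"
python3 -m inch '[4.73,-0.63,-0.14,0,0,-4.8,1,4.73,-0.63,-0.14,0,0,-4.8,1,4.73,-0.63,-0.14,0,0,-4.8,1,4.73,-0.63,-0.14,0,0,-4.8,1,4.73,-0.63,-0.14,0,0,-4.8,1]' >/dev/null
python3 -m inch '[4.73,-0.63,-0.14,0,0,-4.8,1,4.73,-0.63,-0.14,0,0,-4.8,1,4.73,-0.63,-0.14,0,0,-4.8,1,4.73,-0.63,-0.14,0,0,-4.8,1,4.73,-0.63,-0.14,0,0,-4.8,1]' >/dev/null
python3 -m inch '[0,0,0,0,0,0,1]'
python3 -c "
from h import *
st();s=monitor.read_state();print(np.round(s['tool_rot'],3).tolist())
im,c=get('wrist');crop(im,0,0,640,400,1,'pics/w1.png');print(pix(c,[.526,.302,.06]))"
```

```text
clock: 0.75
eef_pos: [0.3895, -0.4557, 0.2383]
tool_rot: [[0.739, 0.674, 0.0], [0.674, -0.739, -0.0], [0.0, 0.0, -1.0]]
wrist_force: [0.1, -0.3, 0.6]
width: 0.0852
grasp_force: 0.0
t 1.25 p [ 0.5097 -0.2513  0.2453] q [-26.4  14.4  99.8   0.   65.7  -2.8] w 0.0853 F [1.8 0.2 0.1] g 0.0
clock: 2.35
eef_pos: [0.4634, 0.2126, 0.2595]
tool_rot: [[-0.416, 0.909, -0.001], [0.909, 0.416, 0.002], [0.002, 0.0, -1.0]]
wrist_force: [-0.8, -0.3, 0.1]
width: 0.0851
grasp_force: 0.0
t 2.35 p [0.4634 0.2126 0.2595] q [ 2.440e+01  8.300e+00  1.057e+02  1.000e-01  6.610e+01 -2.000e-01] w 0.0851 F [-0.8 -0.3  0.1] g 0.0
[[-0.416, 0.909, -0.001], [0.909, 0.416, 0.002], [0.002, 0.0, -1.0]]
[425.45705653 115.01731923]
```

View pics/w1.png

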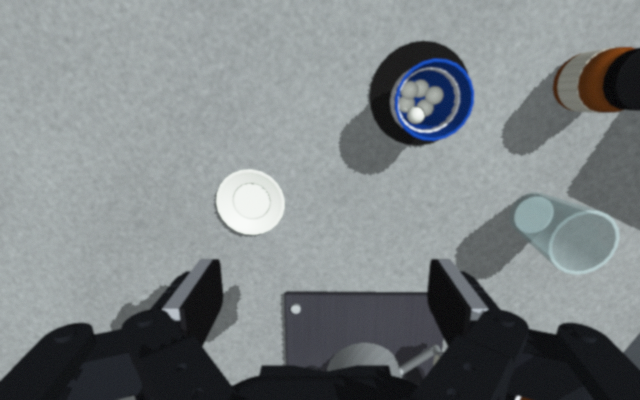

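Run:
```python
from h import *
im,c=get('wrist')
rim=world(c,432,98,.079); mat=world(c,421,92,.004); print('rim',rim,'mat',mat)
cup=np.array([*rim[:2],0.004])
for a in (-50,130):
    z=az(a)*np.cos(np.radians(20))-np.array([0,0,np.sin(np.radians(20))])
    R=tool(z,az(a+90) if a<0 else az(a-90)); g=cup+[0,0,.046]
    plan(R,g+z*.0187-z*.11+[0,0,.05]); print(g+z*.0187)
```

```text
rim [0.52029453 0.31353127 0.079     ] mat [0.52659047 0.32269171 0.004     ]
9 x [np.float64(2.27), np.float64(0.9), np.float64(0.43), np.float64(-1.1), np.float64(-7.7), np.float64(-1.5), 1]
[0.53158975 0.30007015 0.04360422]
9 x [np.float64(-1.01), np.float64(1.36), np.float64(1.12), np.float64(1.1), np.float64(7.7), np.float64(-1.5), 1]
[0.5089993  0.3269924  0.04360422]
```

```bash
python3 -m inch '[2.27,0.9,0.43,-1.1,-7.7,-1.5,1,2.27,0.9,0.43,-1.1,-7.7,-1.5,1,2.27,0.9,0.43,-1.1,-7.7,-1.5,1,2.27,0.9,0.43,-1.1,-7.7,-1.5,1]' >/dev/null
python3 -c "
from h import *
st();s=monitor.read_state();print(np.round(s['tool_rot'],3).tolist())"
```

```text
t 2.85 p [0.4628 0.3011 0.2266] q [ 51.1  19.  103.1 -32.3  70.3  35.4] w 0.0857 F [ 0.6 -0.6 -1. ] g 0.0
[[-0.417, 0.856, 0.304], [0.746, 0.514, -0.423], [-0.518, 0.051, -0.854]]
```

Run:
```python
from h import *
z=az(115)*np.cos(np.radians(20))-np.array([0,0,np.sin(np.radians(20))])
R=tool(z,az(25)); g=np.array([.523,.31,.05])
plan(R,g+z*.0187-z*.12+[0,0,.08])
```

```text
13 x [np.float64(-1.13), np.float64(0.38), np.float64(0.27), np.float64(0.1), np.float64(7.8), np.float64(0.6), 1]
```

```bash
python3 -m inch '[-1.13,0.38,0.27,0.1,7.8,0.6,1,-1.13,0.38,0.27,0.1,7.8,0.6,1,-1.13,0.38,0.27,0.1,7.8,0.6,1,-1.13,0.38,0.27,0.1,7.8,0.6,1,-1.13,0.38,0.27,0.1,7.8,0.6,1]' >/dev/null
python3 -m inch '[-1.13,0.38,0.27,0.1,7.8,0.6,1,-1.13,0.38,0.27,0.1,7.8,0.6,1,-1.13,0.38,0.27,0.1,7.8,0.6,1,-1.13,0.38,0.27,0.1,7.8,0.6,1,-1.13,0.38,0.27,0.1,7.8,0.6,1]' >/dev/null
python3 -m inch '[-1.13,0.38,0.27,0.1,7.8,0.6,1,-1.13,0.38,0.27,0.1,7.8,0.6,1,-1.13,0.38,0.27,0.1,7.8,0.6,1,0,0,0,0,0,0,1]' >/dev/null
python3 -c "
from h import *
st();s=monitor.read_state();print(np.round(s['tool_rot'],3).tolist())
im,c=get('wrist');crop(im,0,0,640,400,1,'pics/w2.png');print(pix(c,[.523,.31,.06]),pix(c,[.523,.31,.079]),pix(c,[.523,.31,.004]))"
```

```text
t 4.25 p [0.5593 0.2197 0.1552] q [ -6.1  47.6  91.2  54.1  94.6 -54.1] w 0.0855 F [-0.6 -0.3 -1. ] g 0.0
[[-0.115, 0.908, -0.403], [0.305, 0.418, 0.856], [0.945, -0.025, -0.325]]
[335.38849115 259.52302159] [335.20360064 242.62090171] [335.86020417 302.64556986]
```

View pics/w2.png

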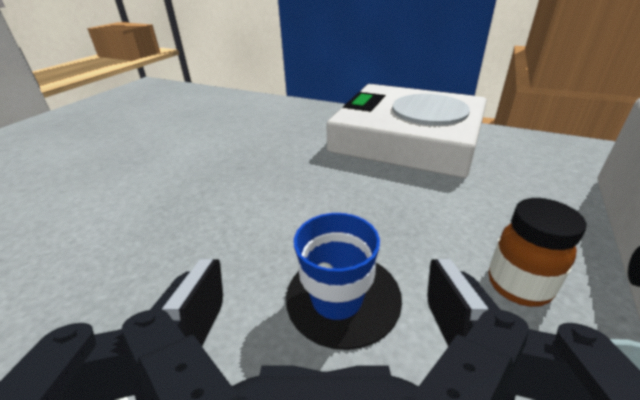

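Run:
```python
from h import *
im,c=get('wrist')
cup=world(c,337,241,.079); mat=world(c,344,301,.004); print(cup,mat)
z=az(115)*np.cos(np.radians(20))-np.array([0,0,np.sin(np.radians(20))])
R=tool(z,az(25)); g=np.array([*cup[:2],.050])
print(g+z*.0187)
R,p=plan(R,g+z*.0187-z*.06+[0,0,.02],N=3)
plan(R,g+z*.0187,N=3,R0=R,p0=p)
```

```text
[0.52337488 0.31543544 0.079     ] [0.52981486 0.31696132 0.004     ]
[0.51594853 0.33136131 0.04360422]
3 x [np.float64(-1.71), np.float64(0.23), np.float64(2.81), np.float64(-0.1), np.float64(-0.2), np.float64(-0.3), 1]
3 x [np.float64(-0.63), np.float64(0.0), np.float64(2.23), np.float64(0.0), np.float64(0.0), np.float64(0.0), 1]
```

```bash
python3 -m inch '[-1.71,0.23,2.81,-0.1,-0.2,-0.3,1,-1.71,0.23,2.81,-0.1,-0.2,-0.3,1,-1.71,0.23,2.81,-0.1,-0.2,-0.3,1,-0.63,0,2.23,0,0,0,1,-0.63,0,2.23,0,0,0,1]' >/dev/null
python3 -m inch '[-0.63,0,2.23,0,0,0,1,0,0,0,0,0,0,1]'
python3 -m inch '[0,0,0,0,0,0,0,0,0,0,0,0,0,0,0,0,0,0,0,0,0,0,0,0,0,0,0,0,0,0,0,0,0,0,0]' 35
python3 -c "
from h import *
st()"
```

```text
clock: 5.05
eef_pos: [0.5139, 0.3351, 0.0444]
tool_rot: [[-0.147, 0.905, -0.399], [0.308, 0.425, 0.851], [0.94, 0.002, -0.341]]
wrist_force: [-0.1, 0.2, -0.0]
width: 0.0855
grasp_force: 0.0
clock: 5.55
eef_pos: [0.5165, 0.3328, 0.0457]
tool_rot: [[-0.147, 0.906, -0.396], [0.308, 0.422, 0.853], [0.94, 0.004, -0.341]]
wrist_force: [-0.1, -0.3, 5.0]
width: 0.0649
grasp_force: 38.1
t 5.55 p [0.5165 0.3328 0.0457] q [  3.4  54.7  96.2  61.9  82.5 -63. ] w 0.0649 F [-0.1 -0.3  5. ] g 38.1
```

Run:
```python
from h import *
s=monitor.read_state(); R0=np.array(s['tool_rot']); p0=np.array(s['eef_pos'])
R,p=plan(R0,p0+[0,0,.115],N=3)
a=60; R1=tool([*(az(a)[:2]*.94),-.341],az(a-90))
pot=np.array([.628,-.029,0]); y=R1[:,1]; g=pot-y*.045+[0,0,.16]
print(y,g+R1[:,2]*.0187)
R,p=plan(R1,g+R1[:,2]*.0187,R0=R,p0=p)
```

```text
3 x [np.float64(3.6), np.float64(0.01), np.float64(-1.31), np.float64(0.0), np.float64(0.0), np.float64(0.0), 1]
[ 8.66025404e-01 -5.00000000e-01  7.22027823e-17] [0.59781838 0.0087239  0.15362292]
8 x [np.float64(-1.52), np.float64(0.99), np.float64(-3.94), np.float64(-6.5), np.float64(-0.0), np.float64(2.4), 1]
```

```bash
python3 -m inch '[2.7,0,-1,0,0,0,0,2.7,0,-1,0,0,0,0,2.7,0,-1,0,0,0,0,2.7,0,-1,0,0,0,0]'
python3 -m inch '[-1,0.66,-2.63,-4.33,0,1.6,0,-1,0.66,-2.63,-4.33,0,1.6,0,-1,0.66,-2.63,-4.33,0,1.6,0,-1,0.66,-2.63,-4.33,0,1.6,0,-1,0.66,-2.63,-4.33,0,1.6,0]' >/dev/null
python3 -m inch '[-1,0.66,-2.63,-4.33,0,1.6,0,-1,0.66,-2.63,-4.33,0,1.6,0,-1,0.66,-2.63,-4.33,0,1.6,0,-1,0.66,-2.63,-4.33,0,1.6,0,-1,0.66,-2.63,-4.33,0,1.6,0]' >/dev/null
python3 -m inch '[-1,0.66,-2.63,-4.33,0,1.6,0,-1,0.66,-2.63,-4.33,0,1.6,0,0,0,0,0,0,0,0]'
python3 - <<'E'
from h import *
st()
a=60; R1=tool([*(az(a)[:2]*.94),-.341],az(a-90))
pot=np.array([.628,-.029,0]); y=R1[:,1]; g=pot-y*.045+[0,0,.16]
plan(R1,g+R1[:,2]*.0187)
im,c=get('scene'); crop(im,240,130,440,290,4,'pics/s2.png')
E
```

```text
clock: 5.95
eef_pos: [0.5161, 0.3319, 0.1607]
tool_rot: [[-0.147, 0.906, -0.396], [0.309, 0.422, 0.852], [0.94, 0.003, -0.343]]
wrist_force: [1.1, 0.4, -1.3]
width: 0.0649
grasp_force: 38.4
clock: 7.25
eef_pos: [0.589, 0.0044, 0.1544]
tool_rot: [[0.178, 0.86, 0.479], [0.293, -0.511, 0.808], [0.939, -0.004, -0.343]]
wrist_force: [0.3, -0.3, -2.0]
width: 0.0647
grasp_force: 38.7
t 7.25 p [0.589  0.0044 0.1544] q [-32.8  37.6 117.1  79.2  72.9 -63.3] w 0.0647 F [ 0.3 -0.3 -2. ] g 38.7
1 x [np.float64(0.21), np.float64(0.54), np.float64(0.8), np.float64(0.6), np.float64(0.1), np.float64(-0.5), 1]
```

View pics/s2.png

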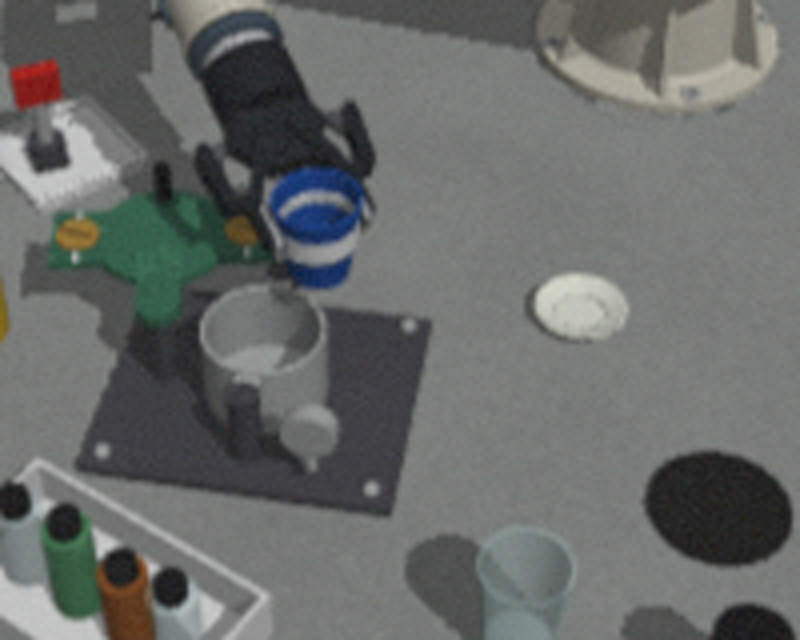

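```bash
python3 -m inch '[0.21,0.54,0.8,0.6,0,-0.5,0,0,0,0,0,0,8,0,0,0,0,0,0,8,0,0,0,0,0,0,8,0,0,0,0,0,0,8,0]' >/dev/null
python3 -m inch '[0,0,0,0,0,8,0,0,0,0,0,0,8,0,0,0,0,0,0,8,0]'
python3 - <<'E'
from h import *
im,c=get('scene'); print(world(c,240+263/4,130+330/4,.082)); im,c=get('top'); print(world(c,325.8,175.5,.082)); st()
E
```

```text
clock: 8.1
eef_pos: [0.5999, 0.0127, 0.1542]
tool_rot: [[0.817, 0.345, 0.463], [-0.244, -0.521, 0.818], [0.523, -0.781, -0.342]]
wrist_force: [-0.7, -0.2, -1.7]
width: 0.0649
grasp_force: 38.7
[ 0.63412753 -0.0260412   0.082     ]
[ 0.62965446 -0.03123473  0.082     ]
t 8.2 p [0.5998 0.0126 0.1542] q [-31.4  38.1 115.7  79.3  73.   -6.7] w 0.065 F [ 0.3 -0.5 -1.7] g 38.7
```

```bash
python3 -m inch '[0,0,0,0,0,5,0,0,0,0,0,0,5,0,0,0,0,0,0,5,0,0,0,0,0,0,5,0,0,0,0,0,0,5,0]' >/dev/null
python3 -m inch '[0,0,0,0,0,4,0,0,0,0,0,0,4,0,0,0,0,0,0,4,0,0,0,0,0,0,4,0,0,0,0,0,0,4,0]' >/dev/null
python3 -m inch '[0.1,-0.03,0,0,0,4,0,0.1,-0.03,0,0,0,4,0,0.1,-0.03,0,0,0,4,0,0.1,-0.03,0,0,0,4,0,0.1,-0.03,0,0,0,4,0]' >/dev/null
python3 -m inch '[0.1,-0.05,0,0,0,4,0,0.1,-0.05,0,0,0,4,0,0.1,-0.05,0,0,0,4,0,0.1,-0.05,0,0,0,4,0,0.1,-0.05,0,0,0,4,0]'
python3 - <<'E'
from h import *
st()
a,c=get('scene'); b,c=get('top'); 
big=lambda im,x0,y0,x1,y1,k: cv2.resize(im[y0:y1,x0:x1,::-1],None,fx=k,fy=k,interpolation=cv2.INTER_CUBIC)
cv2.imwrite('pics/pour.png',np.hstack([big(a,240,150,370,280,3),big(b,265,115,395,245,3)]))
E
```

```text
clock: 10.2
eef_pos: [0.6086, 0.0066, 0.1531]
tool_rot: [[0.42, -0.78, 0.464], [-0.542, 0.194, 0.818], [-0.728, -0.595, -0.341]]
wrist_force: [0.1, 0.7, -0.0]
width: 0.065
grasp_force: 38.8
t 10.2 p [0.6086 0.0066 0.1531] q [-31.5  38.7 114.4  79.   73.1  78.9] w 0.065 F [ 0.1  0.7 -0. ] g 38.8
```

View pics/pour.png

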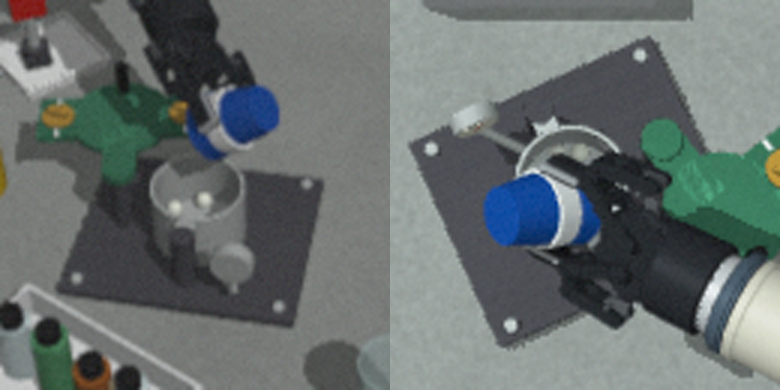

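```bash
python3 -m inch '[0,0,0,0,0,7,0,0,0,0,0,0,7,0,0,0,0,0,0,0,0]' 
python3 -m inch '[0,0,0,0,0,-8,0,0,0,0,0,0,-8,0,0,0,0,0,0,-8,0,0,0,0,0,0,-8,0,0,0,0,0,0,-8,0]' >/dev/null
python3 -m inch '[0,0,0,0,0,-8,0,0,0,0,0,0,-8,0,0,0,0,0,0,-8,0,0,0,0,0,0,-8,0,0,0,0,0,0,-8,0]' >/dev/null
python3 - <<'E'
from h import *
st()
R1=tool([*(az(60)[:2]*.94),-.342],az(-30))
s=monitor.read_state()
R,p=plan(R1,np.array(s['eef_pos'])+[-.02,.01,.015])
R2=np.array([[-.147,.906,-.396],[.308,.422,.853],[.94,.004,-.341]])
q=np.array([.5175,.333,.0465])
R,p=plan(R2,q+[.005,0,.1],R0=R,p0=p)
plan(R2,q+[.005,0,0],R0=R,p0=p)
E
```

```text
clock: 10.6
eef_pos: [0.6082, 0.0063, 0.153]
tool_rot: [[0.219, -0.858, 0.465], [-0.479, 0.32, 0.817], [-0.85, -0.401, -0.341]]
wrist_force: [0.9, -0.5, -0.1]
width: 0.0648
grasp_force: 38.8
t 11.6 p [0.6081 0.0061 0.153 ] q [-31.6  38.7 114.5  79.   73.1  12.2] w 0.065 F [-0.1  0.  -0.3] g 38.8
9 x [np.float64(-0.05), np.float64(-0.31), np.float64(-0.07), np.float64(-0.0), np.float64(0.0), np.float64(-8.2), 1]
8 x [np.float64(1.12), np.float64(-1.27), np.float64(3.86), np.float64(6.5), np.float64(0.0), np.float64(-2.4), 1]
3 x [np.float64(-3.13), np.float64(-0.01), np.float64(1.14), np.float64(0.0), np.float64(-0.0), np.float64(-0.0), 1]
```

```bash
python3 -m inch '[-0.05,-0.31,-0.07,0,0,-8.2,0,-0.05,-0.31,-0.07,0,0,-8.2,0,-0.05,-0.31,-0.07,0,0,-8.2,0,-0.05,-0.31,-0.07,0,0,-8.2,0,-0.05,-0.31,-0.07,0,0,-8.2,0]' >/dev/null
python3 -m inch '[-0.05,-0.31,-0.07,0,0,-8.2,0,-0.05,-0.31,-0.07,0,0,-8.2,0,-0.05,-0.31,-0.07,0,0,-8.2,0,-0.05,-0.31,-0.07,0,0,-8.2,0]' >/dev/null
python3 -m inch '[1.12,-1.27,3.86,6.5,0,-2.4,0,1.12,-1.27,3.86,6.5,0,-2.4,0,1.12,-1.27,3.86,6.5,0,-2.4,0,1.12,-1.27,3.86,6.5,0,-2.4,0]' >/dev/null
python3 -m inch '[1.12,-1.27,3.86,6.5,0,-2.4,0,1.12,-1.27,3.86,6.5,0,-2.4,0,1.12,-1.27,3.86,6.5,0,-2.4,0,1.12,-1.27,3.86,6.5,0,-2.4,0,0,0,0,0,0,0,0]'
python3 - <<'E'
from h import *
R2=np.array([[-.147,.906,-.396],[.308,.422,.853],[.94,.004,-.341]])
q=np.array([.5175,.333,.0465])
R,p=plan(R2,q+[.005,0,.02],N=2)
a,c=get('scene'); b,c=get('top')
big=lambda im,x0,y0,x1,y1,k: cv2.resize(im[y0:y1,x0:x1,::-1],None,fx=k,fy=k,interpolation=cv2.INTER_CUBIC)
cv2.imwrite('pics/pour2.png',np.hstack([big(a,240,150,370,280,3),big(b,265,115,395,245,3)]))
E
```

```text
clock: 13.4
eef_pos: [0.5194, 0.3374, 0.1505]
tool_rot: [[-0.145, 0.898, -0.415], [0.295, 0.44, 0.848], [0.944, 0.001, -0.329]]
wrist_force: [-0.4, -0.2, -1.0]
width: 0.0647
grasp_force: 39.0
2 x [np.float64(-4.05), np.float64(0.04), np.float64(1.15), np.float64(-0.5), np.float64(-0.4), np.float64(0.1), 1]
```

View pics/pour2.png

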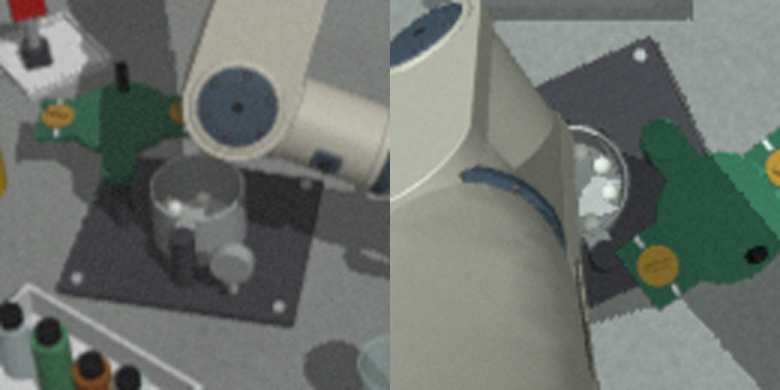

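```bash
python3 -m inch '[-4.05,0.04,1.15,-0.5,-0.4,0.1,0,-4.05,0.04,1.15,-0.5,-0.4,0.1,0,-0.9,0,0.34,0,0,0,0,-0.9,0,0.34,0,0,0,0,0,0,0,0,0,0,0]'
python3 -c "
from h import *
st();s=monitor.read_state();print(np.round(s['tool_rot'],3).tolist())"
```

```text
clock: 14.0
eef_pos: [0.5246, 0.328, 0.0477]
tool_rot: [[-0.139, 0.911, -0.388], [0.313, 0.412, 0.856], [0.94, -0.003, -0.342]]
wrist_force: [0.5, -0.3, 0.2]
width: 0.065
grasp_force: 39.0
t 14.0 p [0.5246 0.328  0.0477] q [  2.9  54.6  95.5  61.8  82.8 -62. ] w 0.065 F [ 0.5 -0.3  0.2] g 39.0
[[-0.139, 0.911, -0.388], [0.313, 0.412, 0.856], [0.94, -0.003, -0.342]]
```

```bash
python3 -m inch '[-0.19,0,0.06,0,0,0,0,0,0,0,0,0,0,0,0,0,0,0,0,0,1,0,0,0,0,0,0,1,0,0,0,0,0,0,1]'
python3 -m inch '[0,0,0,0,0,0,1,0,0,-1.5,0,0,0,1,0,0,-4,0,0,0,1,0,0,-4,0,0,0,1,2,0,-3,0,0,0,1]'
python3 - <<'E'
from h import *
st()
im,c=get('top')
big=lambda im,x0,y0,x1,y1,k: cv2.resize(im[y0:y1,x0:x1,::-1],None,fx=k,fy=k,interpolation=cv2.INTER_CUBIC)
b,c=get('wrist')
cv2.imwrite('pics/p3.png',np.hstack([cv2.resize(b[:,:,::-1],(400,250)),big(im,280,140,370,210,250/70)[:250]]))
# black post & screws on the cover, pivot
T=world(c,0,0,0)*0
P=np.array([.661,-.115]);
E
```

```text
clock: 14.5
eef_pos: [0.5244, 0.3285, 0.0461]
tool_rot: [[-0.139, 0.911, -0.389], [0.313, 0.413, 0.855], [0.939, -0.003, -0.343]]
wrist_force: [1.0, -0.2, 0.0]
width: 0.0854
grasp_force: 0.0
clock: 15.0
eef_pos: [0.5709, 0.2247, 0.1066]
tool_rot: [[-0.137, 0.912, -0.388], [0.315, 0.411, 0.855], [0.939, -0.005, -0.343]]
wrist_force: [-0.2, 0.4, 0.7]
width: 0.0852
grasp_force: 0.0
t 15.0 p [0.5709 0.2247 0.1066] q [ -5.7  51.5  89.9  54.4  91.4 -57. ] w 0.0852 F [-0.2  0.4  0.7] g 0.0
```

View pics/p3.png

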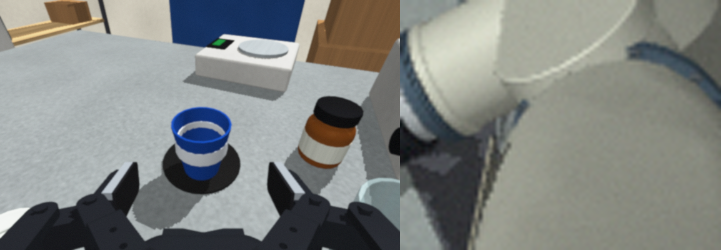

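Run:
```python
from h import *
im=cv2.imread('pics/top0.png'); _,c=get('top')
hsv=cv2.cvtColor(im,cv2.COLOR_BGR2HSV)
def cen(m,x0,y0,x1,y1):
    q=np.zeros_like(m);q[y0:y1,x0:x1]=m[y0:y1,x0:x1]; n,l,s,k=cv2.connectedComponentsWithStats(q); i=1+np.argmax(s[1:,4]); return k[i],s[i,4]
br=cv2.inRange(hsv,(12,110,90),(28,255,255)); 
for b in [(385,160,410,182),(342,192,367,215)]:
    k,a=cen(br,*b); print(k,a,world(c,*k,.098))
k,a=cen(cv2.inRange(im,(0,0,0),(35,35,35)),380,192,396,208); print('post',k,a,world(c,*k,.128))
p1=np.array([.5625,-.184,.21])
R1=tool([0,0,-1],az(24.4)); R,p=plan(R1,[.56,.20,.22])
R2=tool([0,0,-1],az(127)); R,p=plan(R2,p1,R0=R,p0=p)
```

```text
[396.71232877 170.56849315] 146 [ 0.63964708 -0.213613    0.098     ]
[353.82312925 203.21088435] 147 [ 0.55575152 -0.10233285  0.098     ]
post [386.6  199.44] 25 [ 0.56281356 -0.18121778  0.128     ]
9 x [np.float64(0.65), np.float64(-0.24), np.float64(-1.16), np.float64(0.0), np.float64(-7.8), np.float64(-0.0), 1]
13 x [np.float64(-1.08), np.float64(-3.21), np.float64(0.08), np.float64(-0.0), np.float64(-0.0), np.float64(-7.9), 1]
```

```bash
python3 -m inch '[0.65,-0.24,-1.16,0,-7.8,0,1,0.65,-0.24,-1.16,0,-7.8,0,1,0.65,-0.24,-1.16,0,-7.8,0,1,0.65,-0.24,-1.16,0,-7.8,0,1,0.65,-0.24,-1.16,0,-7.8,0,1]' >/dev/null
python3 -m inch '[0.65,-0.24,-1.16,0,-7.8,0,1,0.65,-0.24,-1.16,0,-7.8,0,1,0.65,-0.24,-1.16,0,-7.8,0,1,0.65,-0.24,-1.16,0,-7.8,0,1,-1.08,-3.21,0.08,0,0,-7.9,0.5]' >/dev/null
python3 -m inch '[-1.08,-3.21,0.08,0,0,-7.9,0.5,-1.08,-3.21,0.08,0,0,-7.9,0.5,-1.08,-3.21,0.08,0,0,-7.9,0.5,-1.08,-3.21,0.08,0,0,-7.9,0.5,-1.08,-3.21,0.08,0,0,-7.9,0.5]' >/dev/null
python3 -m inch '[-1.08,-3.21,0.08,0,0,-7.9,0.5,-1.08,-3.21,0.08,0,0,-7.9,0.5,-1.08,-3.21,0.08,0,0,-7.9,0.5,-1.08,-3.21,0.08,0,0,-7.9,0.5,-1.08,-3.21,0.08,0,0,-7.9,0.5]' >/dev/null
python3 -m inch '[-1.08,-3.21,0.08,0,0,-7.9,0.5,-1.08,-3.21,0.08,0,0,-7.9,0.5,0,0,0,0,0,0,0.5]'
python3 - <<'E'
from h import *
st()
R=tool([0,0,-1],az(127)); R,p=plan(R,[.563,-.183,.21],N=1); plan(R,[.563,-.183,.1],R0=R,p0=p)
im,c=get('wrist'); cv2.imwrite('pics/w4.png',im[:,:,::-1]); print(pix(c,[.563,-.183,.13]),pix(c,[.5558,-.1023,.1]),pix(c,[.6396,-.2136,.1]))
hsv=cv2.cvtColor(im[:,:,::-1].copy(),cv2.COLOR_BGR2HSV)
n,l,s,k=cv2.connectedComponentsWithStats(cv2.inRange(hsv,(12,110,60),(28,255,255)))
for i in range(1,n):
    if s[i,4]>150: print('brass',k[i],s[i])
# dark on green
m=cv2.inRange(hsv,(0,0,0),(180,255,45)); n,l,s,k=cv2.connectedComponentsWithStats(m)
for i in range(1,n):
    if s[i,4]>100: print('dark',k[i].round(),s[i])
E
```

```text
clock: 17.45
eef_pos: [0.5627, -0.184, 0.2089]
tool_rot: [[-0.796, -0.606, -0.001], [-0.606, 0.796, -0.006], [0.004, -0.004, -1.0]]
wrist_force: [-0.1, 0.7, -0.1]
width: 0.0428
grasp_force: 0.0
t 17.45 p [ 0.5627 -0.184   0.2089] q [ -18.1   18.6   99.1   -0.4   62.3 -145.1] w 0.0428 F [-0.1  0.7 -0.1] g 0.0
1 x [np.float64(-0.08), np.float64(0.07), np.float64(-0.11), np.float64(-0.3), np.float64(-0.2), np.float64(0.3), 1]
3 x [np.float64(0.0), np.float64(0.0), np.float64(3.67), np.float64(0.0), np.float64(0.0), np.float64(0.0), 1]
[325.16281938 212.76508315] [412.58342785 252.82929368] [235.14121083 251.72786543]
brass [136.20258507 245.44618834] [  78  196  116  101 7582]
brass [235.80229226 245.9777937 ] [ 215  226   45   43 1396]
brass [413.34109091 246.69672727] [ 390  227   45   43 1375]
dark [324. 203.] [316 188  18  30 450]
dark [268. 289.] [258 248  19  90 898]
dark [334. 355.] [   25   248   615   152 35655]
```

```bash
python3 -m inch '[0.1,0.05,3.6,-0.3,-0.2,0.3,0.5,0,0,3.6,0,0,0,0.5,0,0,3.5,0,0,0,0.5,0,0,0,0,0,0,0.5]' 20
python3 -m inch '[0,0,0,0,0,0,0,0,0,0,0,0,0,0,0,0,0,0,0,0,0,0,0,0,0,0,0,0]' 20
python3 - <<'E'
from h import *
st()
s=monitor.read_state(); R0=np.array(s['tool_rot']);p0=np.array(s['eef_pos'])
P=np.array([.6656,-.1068]); v=p0[:2]-P; print(np.linalg.norm(v),np.degrees(np.arctan2(v[1],v[0])))
pot=np.array([.631,-.029]); w=pot-P; print(np.linalg.norm(w),np.degrees(np.arctan2(w[1],w[0])))
E
```

```text
clock: 17.9
eef_pos: [0.5551, -0.18, 0.0984]
tool_rot: [[-0.802, -0.598, -0.011], [-0.598, 0.802, 0.004], [0.006, 0.01, -1.0]]
wrist_force: [0.0, -0.3, 0.0]
width: 0.0429
grasp_force: 0.0
clock: 18.3
eef_pos: [0.5606, -0.1825, 0.1047]
tool_rot: [[-0.801, -0.598, 0.001], [-0.598, 0.801, 0.0], [-0.001, -0.001, -1.0]]
wrist_force: [0.2, -0.6, 6.1]
width: 0.0129
grasp_force: 21.1
t 18.3 p [ 0.5606 -0.1825  0.1047] q [ -18.2   25.5  103.9    0.    50.5 -145. ] w 0.0129 F [ 0.2 -0.6  6.1] g 21.1
0.12938659841098696 -144.21040264553534
0.085146931829632 113.97615360096185
```

Run:
```python
from h import *
s=monitor.read_state(); R0=np.array(s['tool_rot']);p0=np.array(s['eef_pos'])
P=np.array([.6656,-.1068,0]); Q=Ro.from_euler('z',-102,degrees=True).as_matrix()
plan(Q@R0,P+Q@(p0-P),N=17)
```

```text
17 x [np.float64(-0.09), np.float64(1.35), np.float64(-0.0), np.float64(0.0), np.float64(0.0), np.float64(6.0), 1]
```

```bash
python3 -m inch '[-0.09,1.35,0,0,0,6,0,-0.09,1.35,0,0,0,6,0,-0.09,1.35,0,0,0,6,0]'
python3 -m inch '[-0.09,1.35,0,0,0,6,0,-0.09,1.35,0,0,0,6,0,-0.09,1.35,0,0,0,6,0,-0.09,1.35,0,0,0,6,0,-0.09,1.35,0,0,0,6,0]' 
python3 -m inch '[-0.09,1.35,0,0,0,6,0,-0.09,1.35,0,0,0,6,0,-0.09,1.35,0,0,0,6,0,-0.09,1.35,0,0,0,6,0,-0.09,1.35,0,0,0,6,0]' >/dev/null
python3 -m inch '[-0.09,1.35,0,0,0,6,0,-0.09,1.35,0,0,0,6,0,-0.09,1.35,0,0,0,6,0]'
python3 - <<'E'
from h import *
st()
p0=np.array(monitor.read_state()['eef_pos'])
P=np.array([.6656,-.1068]); v=p0[:2]-P; print(np.linalg.norm(v),np.degrees(np.arctan2(v[1],v[0])))
E
```

```text
clock: 18.6
eef_pos: [0.5426, -0.1467, 0.1047]
tool_rot: [[-0.948, -0.317, 0.003], [-0.317, 0.948, -0.001], [-0.002, -0.001, -1.0]]
wrist_force: [3.1, -2.1, 3.1]
width: 0.0131
grasp_force: 21.0
clock: 19.1
eef_pos: [0.5393, -0.0795, 0.1047]
tool_rot: [[-0.98, 0.199, 0.002], [0.199, 0.98, -0.0], [-0.002, 0.0, -1.0]]
wrist_force: [3.0, -3.6, 2.7]
width: 0.0132
grasp_force: 20.9
clock: 19.9
eef_pos: [0.601, 0.0054, 0.1047]
tool_rot: [[-0.508, 0.861, 0.001], [0.861, 0.508, -0.0], [-0.001, 0.001, -1.0]]
wrist_force: [0.4, -6.9, 6.0]
width: 0.0132
grasp_force: 21.2
t 19.9 p [0.601  0.0054 0.1047] q [  0.4  26.4 102.5  -0.   51.1 -30.2] w 0.0132 F [ 0.4 -6.9  6. ] g 21.2
0.129471015724867 119.9217146801663
```

```bash
python3 -m inch '[-0.04,0.68,0,0,0,3,0,-0.02,0.45,0,0,0,2,0,0,0,0,0,0,0,0]' 
python3 -m inch '[-0.02,0.3,0,0,0,1,0,0,0,0,0,0,0,0]' 
python3 -m inch '[-0.02,0.3,0,0,0,1,0,0,0,0,0,0,0,0]'
python3 - <<'E'
from h import *
st()
p0=np.array(monitor.read_state()['eef_pos'])
P=np.array([.6656,-.1068]); v=p0[:2]-P; print(np.linalg.norm(v),np.degrees(np.arctan2(v[1],v[0])))
E
```

```text
clock: 20.2
eef_pos: [0.6116, 0.0108, 0.1047]
tool_rot: [[-0.434, 0.901, 0.002], [0.901, 0.434, 0.001], [-0.0, 0.002, -1.0]]
wrist_force: [1.7, -1.1, 4.9]
width: 0.0132
grasp_force: 21.0
clock: 20.4
eef_pos: [0.6128, 0.0114, 0.1047]
tool_rot: [[-0.419, 0.908, -0.001], [0.908, 0.419, 0.0], [0.0, -0.001, -1.0]]
wrist_force: [-5.0, -2.5, 9.3]
width: 0.0131
grasp_force: 21.5
clock: 20.6
eef_pos: [0.6129, 0.0114, 0.1045]
tool_rot: [[-0.403, 0.915, -0.006], [0.915, 0.403, -0.001], [0.001, -0.006, -1.0]]
wrist_force: [-13.9, -8.8, 18.1]
width: 0.0132
grasp_force: 22.7
t 20.6 p [0.6129 0.0114 0.1045] q [ 1.000e+00  2.750e+01  1.006e+02 -1.000e-01  5.230e+01 -2.270e+01] w 0.0132 F [-13.9  -8.8  18.1] g 22.7
0.12941607725410043 114.01636691718682
```

```bash
python3 -m inch '[0,-0.3,0,0,0,0,0.5,0,0,0,0,0,0,0.5,0,0,0,0,0,0,0.5,0,0,-4,0,0,0,0.5,0,0,-4,0,0,0,0.5]'
python3 - <<'E'
from h import *
st()
im,c=get('wrist'); cv2.imwrite('pics/w5.png',im[:,:,::-1])
im,c=get('top'); cv2.imwrite('pics/top5.png',im[:,:,::-1])
im=cv2.imread('pics/top0.png'); hsv=cv2.cvtColor(im,cv2.COLOR_BGR2HSV)
m=cv2.inRange(hsv,(0,150,90),(6,255,255))|cv2.inRange(hsv,(174,150,90),(180,255,255)); m[:,:440]=0;m[:205]=0;m[250:]=0;m[:,500:]=0
pts=cv2.findNonZero(m); print(cv2.minAreaRect(pts),pts.mean(0), world(c,*pts.mean(0)[0],.095))
R=tool([0,0,-1],az(45)); plan(R,[.485,-.365,.27])
E
```

```text
clock: 21.1
eef_pos: [0.6119, 0.0119, 0.1827]
tool_rot: [[-0.403, 0.915, -0.004], [0.915, 0.403, 0.001], [0.003, -0.004, -1.0]]
wrist_force: [0.0, 0.1, -0.6]
width: 0.043
grasp_force: 0.0
t 21.1 p [0.6119 0.0119 0.1827] q [  0.9  22.   97.6   0.1  60.6 -22.9] w 0.043 F [ 0.   0.1 -0.6] g 0.0
((465.62005615234375, 222.8400115966797), (9.600000381469727, 19.0), 36.869895935058594) [[465.26380368 222.73006135]] [ 0.50513703 -0.38661363  0.095     ]
9 x [np.float64(-2.72), np.float64(-3.53), np.float64(-0.92), np.float64(0.0), np.float64(0.0), np.float64(-2.4), 1]
```

```bash
python3 -m inch '[-2.72,-3.53,-0.92,0,0,-2.4,0.5,-2.72,-3.53,-0.92,0,0,-2.4,0.5,-2.72,-3.53,-0.92,0,0,-2.4,0.5,-2.72,-3.53,-0.92,0,0,-2.4,0.5,-2.72,-3.53,-0.92,0,0,-2.4,0.5]' >/dev/null
python3 -m inch '[-2.72,-3.53,-0.92,0,0,-2.4,0.5,-2.72,-3.53,-0.92,0,0,-2.4,0.5,-2.72,-3.53,-0.92,0,0,-2.4,0.5,-2.72,-3.53,-0.92,0,0,-2.4,0.5,0,0,0,0,0,0,0.5]'
python3 - <<'E'
from h import *
im,c=get('wrist'); cv2.imwrite('pics/w6.png',im[:,:,::-1])
hsv=cv2.cvtColor(im[:,:,::-1].copy(),cv2.COLOR_BGR2HSV)
m=cv2.inRange(hsv,(0,150,60),(6,255,255))|cv2.inRange(hsv,(174,150,60),(180,255,255))
n,l,s,k=cv2.connectedComponentsWithStats(m); i=1+np.argmax(s[1:,4]); pts=cv2.findNonZero((l==i).astype(np.uint8)); print(s[i],k[i])
v=hsv[:,:,2][l==i]; print(np.percentile(v,[5,30,50,70,95]))
cv2.imwrite('pics/w6c.png',cv2.resize(im[max(0,s[i,1]-60):s[i,1]+s[i,3]+90,max(0,s[i,0]-90):s[i,0]+s[i,2]+90,::-1],None,fx=2,fy=2)); print(max(0,s[i,0]-90),max(0,s[i,1]-60))
t=(l==i)&(hsv[:,:,2]>np.percentile(v,60)); print('bright',cv2.minAreaRect(cv2.findNonZero(t.astype(np.uint8))))
r=cv2.minAreaRect(pts); print('all',r); print([world(c,*q,.112).round(4).tolist() for q in cv2.boxPoints(r)])
E
```

```text
clock: 22.2
eef_pos: [0.4826, -0.3704, 0.2665]
tool_rot: [[-0.71, 0.704, 0.0], [0.704, 0.71, -0.002], [-0.002, -0.001, -1.0]]
wrist_force: [1.1, 0.2, 0.5]
width: 0.0426
grasp_force: 0.0
[ 559  287   43   36 1145] [579.98689956 304.25502183]
[ 90. 112. 205. 208. 210.]
469 227
bright ((586.8001098632812, 308.10003662109375), (22.360679626464844, 29.068883895874023), 63.43495178222656)
all ((580.0000610351562, 303.5000305175781), (40.305084228515625, 33.23401641845703), 45.0)
[[0.7217, -0.2968, 0.112], [0.7159, -0.2665, 0.112], [0.7619, -0.2641, 0.112], [0.7689, -0.2952, 0.112]]
```

View pics/w6c.png

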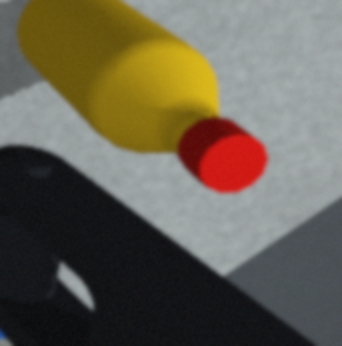

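Run:
```python
from h import *
im,c=get('wrist')
print(pix(c,[.505,-.384,.112]),pix(c,[.505,-.384,.074]))
hsv=cv2.cvtColor(im[:,:,::-1].copy(),cv2.COLOR_BGR2HSV)
m=cv2.inRange(hsv,(0,150,40),(6,255,255))|cv2.inRange(hsv,(174,150,40),(180,255,255))
m[:,540:]=0
n,l,s,k=cv2.connectedComponentsWithStats(m)
for i in range(1,n):
    if s[i,4]>30:
        v=hsv[:,:,2][l==i]; print(s[i],k[i],np.percentile(v,[5,20,35,50,65,80,95]))
        for th in (110,150,180):
            t=((l==i)&(hsv[:,:,2]>th)).astype(np.uint8)
            if t.sum()>50:
                r=cv2.minAreaRect(cv2.findNonZero(t)); print(th,t.sum(),r); b=cv2.boxPoints(r); w=np.array([world(c,*q,.112)[:2] for q in b]); print(w.mean(0),np.linalg.norm(w[1]-w[0]),np.linalg.norm(w[2]-w[1]),np.degrees(np.arctan2(*(w[1]-w[0])[::-1])),np.degrees(np.arctan2(*(w[2]-w[1])[::-1])))
```

```text
[331.09807044 213.06589807] [330.45192935 200.8009593 ]
[314 181  26  55 892] [326.69394619 207.82623318] [ 99. 161. 193. 205. 208. 210. 211.]
110 798 ((326.826904296875, 209.13461303710938), (52.36300277709961, 18.43491554260254), 78.69007110595703)
[ 0.50012308 -0.38441915] 0.016093574449920288 0.048919843442053024 56.82039798127215 -33.530442157916866
150 731 ((327.73077392578125, 212.6538543701172), (45.106712341308594, 16.86598777770996), 78.69007110595703)
[ 0.50293111 -0.38609567] 0.014811296076697728 0.04239688155692001 56.8911554099618 -33.55731757019734
180 654 ((327.98291015625, 212.753662109375), (43.512210845947266, 15.295625686645508), 77.90524291992188)
[ 0.50313624 -0.38598066] 0.013445993382049245 0.04089720996232951 57.71079927090211 -32.83733201140906
[ 23 383  24   7  45] [ 35.88888889 385.53333333] [ 79.2 125.8 127.  132.  143.  186.6 204.8]
```

Run:
```python
from h import *
R=tool([0,0,-1],az(57)); R,p=plan(R,[.5035,-.386,.16]); plan(R,[.5035,-.386,.078],R0=R,p0=p)
```

```text
3 x [np.float64(-0.97), np.float64(-0.05), np.float64(3.5), np.float64(0.0), np.float64(-0.0), np.float64(-3.9), 1]
2 x [np.float64(0.0), np.float64(0.0), np.float64(4.1), np.float64(0.0), np.float64(0.0), np.float64(0.0), 1]
```

```bash
python3 -m inch '[-0.97,-0.05,3.5,0,0,-3.9,0.5,-0.97,-0.05,3.5,0,0,-3.9,0.5,-0.97,-0.05,3.5,0,0,-3.9,0.5,0,0,0,0,0,0,0.5]'
python3 -c "
from h import *
R=tool([0,0,-1],az(57)); plan(R,[.5035,-.386,.078],N=3)"
python3 -m inch '[0,0,2.7,0,0,0,0.5,0,0,2.7,0,0,0,0.5,0,0,2.7,0,0,0,0.5,0,0,0,0,0,0,0.5]'
python3 -m inch '[0,0,0,0,0,0,0,0,0,0,0,0,0,0,0,0,0,0,0,0,0,0,0,0,0,0,0,0]' 60
```

```text
clock: 22.7
eef_pos: [0.5023, -0.3821, 0.1552]
tool_rot: [[-0.841, 0.542, -0.008], [0.542, 0.841, 0.006], [0.01, 0.001, -1.0]]
wrist_force: [-0.8, 0.8, 0.2]
width: 0.0427
grasp_force: 0.0
3 x [np.float64(-0.12), np.float64(-0.09), np.float64(2.57), np.float64(0.0), np.float64(-0.2), np.float64(0.1), 1]
clock: 23.1
eef_pos: [0.5024, -0.3828, 0.0776]
tool_rot: [[-0.839, 0.544, -0.005], [0.544, 0.839, 0.004], [0.007, 0.001, -1.0]]
wrist_force: [-0.3, 0.2, -0.7]
width: 0.0431
grasp_force: 0.0
clock: 23.5
eef_pos: [0.5049, -0.3858, 0.0817]
tool_rot: [[-0.839, 0.544, 0.001], [0.544, 0.839, -0.001], [-0.001, 0.0, -1.0]]
wrist_force: [-0.0, 1.1, 8.1]
width: 0.0148
grasp_force: 61.7
```

Run:
```python
from h import *
s=monitor.read_state(); R0=np.array(s['tool_rot']);p0=np.array(s['eef_pos'])
R,p=plan(R0,p0+[0,0,.14],N=4); plan(tool([0,0,-1],az(24)),[.651,-.075,.245],R0=R,p0=p)
```

```text
4 x [np.float64(-0.0), np.float64(0.0), np.float64(-3.5), np.float64(0.0), np.float64(0.0), np.float64(0.0), 1]
8 x [np.float64(1.65), np.float64(4.03), np.float64(-0.29), np.float64(0.0), np.float64(0.0), np.float64(4.1), 1]
```

```bash
python3 -m inch '[0,0,-3.5,0,0,0,0,0,0,-3.5,0,0,0,0,0,0,-3.5,0,0,0,0,0,0,-3.5,0,0,0,0]' 
python3 -m inch '[1.65,4.03,-0.29,0,0,4.1,0,1.65,4.03,-0.29,0,0,4.1,0,1.65,4.03,-0.29,0,0,4.1,0,1.65,4.03,-0.29,0,0,4.1,0,1.65,4.03,-0.29,0,0,4.1,0]' >/dev/null
python3 -m inch '[1.65,4.03,-0.29,0,0,4.1,0,1.65,4.03,-0.29,0,0,4.1,0,1.65,4.03,-0.29,0,0,4.1,0,0,0,0,0,0,0,0,0,0,0,0,0,0,0]'
cat > fit.py <<'E'
from h import *
def rect(im,c,ctr,z,n=61,st=.0008):
    g=(np.arange(n)-n//2)*st; X,Y=np.meshgrid(ctr[0]+g,ctr[1]+g,indexing='ij')
    uv=np.array([pix(c,[x,y,z]) for x,y in zip(X.ravel(),Y.ravel())],np.float32).reshape(n,n,2)
    return cv2.remap(im,uv[...,0],uv[...,1],cv2.INTER_LINEAR)
def brass(im,c,ctr,z):
    "centre of the brass disc near ctr"
    u,v=pix(c,[*ctr,z]); hsv=cv2.cvtColor(im,cv2.COLOR_RGB2HSV); m=cv2.inRange(hsv,(12,100,50),(30,255,255))
    q=np.zeros_like(m); r=45; a,b=int(max(v-r,0)),int(max(u-r,0)); q[a:int(v)+r,b:int(u)+r]=m[a:int(v)+r,b:int(u)+r]
    n,l,s,k=cv2.connectedComponentsWithStats(q)
    if n<2: return None
    i=1+np.argmax(s[1:,4]); h=cv2.convexHull(cv2.findNonZero((l==i).astype(np.uint8))); M=cv2.moments(h)
    k=(M['m10']/M['m00'],M['m01']/M['m00']); return np.round(k,1),s[i,4],world(c,*k,z)[:2].round(4)
def bar(im,c,ctr,z=.104):
    P=rect(im,c,ctr,z); g=cv2.GaussianBlur(cv2.cvtColor(P,cv2.COLOR_RGB2GRAY).astype(np.float32),(0,0),1.2)
    gx=cv2.Sobel(g,cv2.CV_32F,0,1);gy=cv2.Sobel(g,cv2.CV_32F,1,0); best=[]
    n=30
    for th in range(0,180,3):
        t=np.radians(th); d=np.array([np.cos(t),np.sin(t)]); nn=np.array([-d[1],d[0]])
        for off in np.arange(-.004,.0041,.001):
            sc=0
            for sg in (-1,1):
                pts=np.arange(-.010,.0101,.001)[:,None]*d+nn*(off+sg*.0035)
                ij=np.round(pts/.0008).astype(int)+n
                sc+=abs((gx[ij[:,0],ij[:,1]]*nn[0]+gy[ij[:,0],ij[:,1]]*nn[1]).mean())
            best.append((round(float(sc),1),th,round(float(off),4)))
    best.sort(reverse=True); return best[:4]
E
python3 - <<'E'
from fit import *
im,c=get('wrist'); cv2.imwrite('pics/w7.png',im[:,:,::-1]); st()
for n,ctr in (('a',(.567,-.0577)),('b',(.695,-.0007))):
    r=brass(im,c,ctr,.096); print('wrist',n,r, pix(c,[*ctr,.096]))
    if r: print(bar(im,c,r[2]))
    for v in ('top','scene'):
        i2,c2=get(v); r=brass(i2,c2,ctr,.098); print(v,n,r,pix(c2,[*ctr,.098]))
E
```

```text
clock: 23.9
eef_pos: [0.5038, -0.3854, 0.2218]
tool_rot: [[-0.839, 0.544, -0.001], [0.544, 0.839, 0.0], [0.001, -0.0, -1.0]]
wrist_force: [1.0, 0.1, -1.3]
width: 0.0147
grasp_force: 60.2
clock: 24.9
eef_pos: [0.6494, -0.0732, 0.2432]
tool_rot: [[-0.413, 0.911, -0.001], [0.911, 0.413, 0.001], [0.001, -0.001, -1.0]]
wrist_force: [0.3, -0.3, -0.9]
width: 0.015
grasp_force: 60.4
t 24.95 p [ 0.6489 -0.0741  0.2431] q [ -6.7  22.2  89.1   0.   68.8 -31. ] w 0.0154 F [ 0.2  0.1 -1.4] g 60.4
wrist a (array([240.7, 126.9]), np.int32(1561), array([ 0.5654, -0.0582])) [242.75405312 127.12844876]
[(180.7, 0, -0.004), (179.8, 6, -0.004), (176.0, 9, -0.004), (171.9, 3, -0.004)]
top a (array([336.7, 198. ]), np.int32(124), array([ 0.5692, -0.0586])) [336.33860393 198.87908774]
scene a (array([300., 225.]), np.int32(86), array([0.6981, 0.0016])) [310.20431686 192.95118251]
wrist b (array([412.1, 127.3]), np.int32(1568), array([ 0.6927, -0.0008])) [414.68727523 128.40522722]
[(170.1, 6, -0.004), (167.0, 9, -0.004), (166.9, 3, -0.004), (162.3, 0, -0.004)]
top b (array([309.5, 149.6]), np.int32(30), array([0.6951, 0.0108])) [313.97794368 149.62025896]
scene b (array([300. , 224.9]), np.int32(85), array([0.698 , 0.0016])) [300.00835248 224.03650025]
```

Run:
```python
from fit import *
im,c=get('wrist')
for ctr in ((.5657,-.058),(.693,-.0007)):
    P=cv2.cvtColor(rect(im,c,ctr,.100,n=21,st=.0018),cv2.COLOR_RGB2GRAY)
    print('rows: +x first (top), cols: +y first (left)')
    for r in P[::-1,::-1]: print(' '.join('%3d'%v for v in r))
```

```text
rows: +x first (top), cols: +y first (left)
123 124 121 118 118 118 122 124 137 149 152 144 133 125 116 111 112 113 115 115 116
121 120 116 120 122 143 165 177 185 187 186 185 182 177 155 122 109 114 114 114 116
117 116 118 126 152 177 184 185 183 185 185 184 185 184 181 164 126 114 113 114 116
116 116 128 164 183 185 184 183 172 164 159 158 174 172 179 184 177 143 110 126 171
117 121 155 183 185 187 184 183 161 153 141 136 153 134 164 185 186 171 127 187 245
118 139 178 186 185 186 185 183 157 169 179 158 131 122 164 185 185 183 161 168 247
122 162 183 185 184 184 182 181 158 175 192 170 123 121 165 183 181 182 177 140 175
135 176 183 183 183 183 181 180 160 174 189 173 125 120 166 184 184 184 184 155  91
142 181 185 186 186 185 187 185 161 171 190 173 130 119 136 168 186 188 186 162  88
149 185 186 188 188 188 188 187 164 171 191 176 130 119 119 143 186 187 186 169  96
152 186 189 188 188 187 186 185 162 170 190 176 131 117 120 144 183 185 185 173 105
151 184 184 187 186 186 185 185 163 169 189 176 135 120 120 146 183 186 184 170 103
140 181 185 185 186 185 185 184 166 169 189 178 
[... 1815 characters left out ...]
 116 138 179 183 183 176 112
125 173 185 184 184 185 184 184 179 187 193 158 115 116 117 138 181 184 183 168  92
140 152 184 185 185 185 185 184 180 183 189 159 116 115 117 140 182 184 184 151  80
229 136 174 184 185 184 183 183 180 168 159 142 115 115 115 139 178 181 174 120  72
247 160 147 177 182 182 183 181 180 152 123 121 118 116 116 141 181 181 143  83  75
201 134 122 151 179 183 184 184 183 143 115 107 109 116 118 145 180 159  96  82 104
122 118 115 120 152 180 185 184 185 181 167 155 148 143 134 148 158 103  87 118 126
116 116 115 116 122 142 164 175 182 184 183 182 180 175 153 125  92  76  87 124 126
116 116 116 115 115 115 114 117 144 159 156 147 142 126  95  94  81  97 114 118 120
```

Run:
```python
from h import *
plan(tool([0,0,-1],az(93)),[.5665,-.058,.205])
```

```text
9 x [np.float64(0.91), np.float64(-0.4), np.float64(0.42), np.float64(-0.0), np.float64(-0.0), np.float64(-7.6), 1]
```

```bash
python3 -m inch '[0.91,-0.4,0.42,0,0,-7.6,0,0.91,-0.4,0.42,0,0,-7.6,0,0.91,-0.4,0.42,0,0,-7.6,0,0.91,-0.4,0.42,0,0,-7.6,0,0.91,-0.4,0.42,0,0,-7.6,0]' >/dev/null
python3 -m inch '[0.91,-0.4,0.42,0,0,-7.6,0,0.91,-0.4,0.42,0,0,-7.6,0,0.91,-0.4,0.42,0,0,-7.6,0,0.91,-0.4,0.42,0,0,-7.6,0,0,0,0,0,0,0,0]'
python3 -m inch '[0,0,0,0,0,0,0,0,0,0,0,0,0,0]' >/dev/null
python3 - <<'E'
from h import *
st(); plan(tool([0,0,-1],az(93)),[.5665,-.058,.19],N=2)
E
```

```text
clock: 26.2
eef_pos: [0.565, -0.0578, 0.2048]
tool_rot: [[-0.999, -0.047, -0.003], [-0.047, 0.999, 0.001], [0.003, 0.001, -1.0]]
wrist_force: [0.0, 0.8, -0.5]
width: 0.0148
grasp_force: 60.4
t 26.4 p [ 0.5673 -0.0572  0.2056] q [-5.900e+00  1.690e+01  1.019e+02  1.000e-01  6.120e+01 -9.840e+01] w 0.0147 F [-0.4  0.2 -0.9] g 60.4
2 x [np.float64(0.04), np.float64(-0.04), np.float64(0.78), np.float64(0.0), np.float64(-0.0), np.float64(-0.3), 1]
```

```bash
python3 -m inch '[0.04,-0.04,0.8,0,0,0,0,0,-0.04,0.8,0,0,0,0,0,0,0,0,0,0,0]' >/dev/null
python3 -m inch '[0,0,0.5,0,0,0,0,0,0,0,0,0,0,0]'
python3 -m inch '[0,0,0.5,0,0,0,0,0,0,0,0,0,0,0]'
python3 -m inch '[0,0,0.5,0,0,0,0,0,0,0,0,0,0,0]'
```

```text
clock: 26.9
eef_pos: [0.5659, -0.0578, 0.1834]
tool_rot: [[-0.999, -0.047, -0.002], [-0.047, 0.999, 0.001], [0.002, 0.001, -1.0]]
wrist_force: [-0.2, 0.2, -0.6]
width: 0.0156
grasp_force: 60.4
clock: 27.1
eef_pos: [0.566, -0.0577, 0.1786]
tool_rot: [[-0.999, -0.047, -0.002], [-0.047, 0.999, 0.001], [0.002, 0.001, -1.0]]
wrist_force: [-0.2, 0.6, -0.5]
width: 0.0149
grasp_force: 60.4
clock: 27.3
eef_pos: [0.5663, -0.0578, 0.1739]
tool_rot: [[-0.999, -0.047, -0.001], [-0.047, 0.999, 0.001], [0.001, 0.001, -1.0]]
wrist_force: [0.2, 0.1, -0.3]
width: 0.0149
grasp_force: 60.5
```

```bash
python3 -m inch '[0,0,0,0,0,7,0,0,0,0,0,0,7,0,0,0,0,0,0,7,0,0,0,0,0,0,7,0,0,0,0,0,0,7,0]'
python3 -m inch '[0,0,0,0,0,7,0,0,0,0,0,0,7,0,0,0,0,0,0,7,0,0,0,0,0,0,5,0,0,0,0,0,0,0,0]'
python3 -c "
from h import *
st();print(monitor.read_state()['torque'])"
python3 -m inch '[0,0,0,0,0,3,0,0,0,0,0,0,3,0,0,0,0,0,0,0,0]'
python3 -c "
from h import *
st();print(monitor.read_state()['torque'])"
python3 -m inch '[0,0,0,0,0,3,0,0,0,0,0,0,3,0,0,0,0,0,0,0,0]'
python3 -c "
from h import *
st();print(monitor.read_state()['torque'])"
```

```text
clock: 27.8
eef_pos: [0.5664, -0.0573, 0.1741]
tool_rot: [[-0.842, 0.539, -0.001], [0.539, 0.842, 0.002], [0.002, 0.001, -1.0]]
wrist_force: [1.1, 2.4, -1.8]
width: 0.015
grasp_force: 60.3
clock: 28.3
eef_pos: [0.5667, -0.0573, 0.1741]
tool_rot: [[-0.524, 0.852, -0.0], [0.852, 0.524, 0.002], [0.002, 0.001, -1.0]]
wrist_force: [2.9, 3.7, -2.7]
width: 0.015
grasp_force: 60.2
t 28.3 p [ 0.5667 -0.0573  0.1741] q [-6.000e+00  1.890e+01  1.035e+02  1.000e-01  5.760e+01 -3.760e+01] w 0.015 F [ 2.9  3.7 -2.7] g 60.2
[ 0.74937446 -0.52943977  0.06509886]
clock: 28.6
eef_pos: [0.5667, -0.0574, 0.1742]
tool_rot: [[-0.435, 0.901, -0.0], [0.901, 0.435, 0.002], [0.002, 0.0, -1.0]]
wrist_force: [3.4, 3.0, -3.7]
width: 0.0152
grasp_force: 60.1
t 28.6 p [ 0.5667 -0.0574  0.1742] q [-6.000e+00  1.890e+01  1.035e+02  1.000e-01  5.760e+01 -3.180e+01] w 0.0152 F [ 3.4  3.  -3.7] g 60.1
[ 0.87587217 -0.69506255  0.07052356]
clock: 28.9
eef_pos: [0.5667, -0.0576, 0.1742]
tool_rot: [[-0.339, 0.941, -0.001], [0.941, 0.339, 0.001], [0.001, -0.0, -1.0]]
wrist_force: [3.0, 3.9, -3.8]
width: 0.0153
grasp_force: 60.0
t 28.9 p [ 0.5667 -0.0576  0.1742] q [-6.000e+00  1.890e+01  1.035e+02  1.000e-01  5.760e+01 -2.580e+01] w 0.0153 F [ 3.   3.9 -3.8] g 60.0
[ 0.73879285 -0.75717549  0.05826838]
```

```bash
T='from h import *;s=monitor.read_state();print(s["clock"],s["torque"][2],s["wrist_force"],s["joints"][5])'
python3 -m inch '[0,0,0,0,0,2,0,0,0,0,0,0,0,0]'>/dev/null;python3 -c "$T"
python3 -m inch '[0,0,0,0,0,2,0,0,0,0,0,0,0,0]'>/dev/null;python3 -c "$T"
python3 -m inch '[0,0,0,0,0,2,0,0,0,0,0,0,0,0]'>/dev/null;python3 -c "$T"
```

```text
29.1 0.11343523704723969 [ 3.99871292  3.21145177 -3.94603848] -23.857757459019584
29.3 0.1278869483659403 [ 3.23958939  2.43458783 -3.8693604 ] -21.838700717845782
29.5 0.26363836383204214 [ 4.05036248  2.83075908 -5.30216866] -19.855034275174717
```

```bash
T='from h import *;s=monitor.read_state();print(s["clock"],s["torque"][2],s["wrist_force"],s["joints"][5]);st()'
python3 -m inch '[0,0,0,0,0,3,0,0,0,0,0,0,0,0]'>/dev/null;python3 -c "$T"
python3 -m inch '[0,0,0,0,0,-6,0,0,0,0,0,0,0,0]'>/dev/null;python3 -c "$T"
python3 -m inch '[0,0,-1.5,0,0,0,0,0,0,-2,0,0,0,0,0,0,-2,0,0,0,0,0,0,0,0,0,0,0]'
python3 - <<'E'
from h import *
R,p=plan(tool([0,0,-1],az(70)),[.610,-.115,.245])
plan(tool([0,0,-1],az(95)),[.694,-.0005,.235],R0=R,p0=p)
E
```

```text
29.7 0.6180856461713927 [ 3.2644699   3.44156684 -4.58688584] -16.84797236805921
t 29.7 p [ 0.5667 -0.0578  0.1742] q [ -6.   18.9 103.5   0.   57.6 -16.8] w 0.015 F [ 3.3  3.4 -4.6] g 59.9
29.9 0.04529307141295053 [ 4.17472144  2.72485208 -2.97692426] -22.956249781910284
t 29.9 p [ 0.5665 -0.0579  0.1743] q [ -6.   18.9 103.5   0.   57.6 -23. ] w 0.0148 F [ 4.2  2.7 -3. ] g 60.2
clock: 30.3
eef_pos: [0.5671, -0.0585, 0.2316]
tool_rot: [[-0.286, 0.958, 0.001], [0.958, 0.286, -0.0], [-0.001, 0.001, -1.0]]
wrist_force: [1.0, 0.2, -1.5]
width: 0.0151
grasp_force: 60.6
7 x [np.float64(-1.05), np.float64(-0.04), np.float64(-0.19), np.float64(0.0), np.float64(0.0), np.float64(-7.6), 1]
4 x [np.float64(-1.55), np.float64(3.22), np.float64(0.25), np.float64(0.0), np.float64(0.0), np.float64(-6.3), 1]
```

Run:
```python
from h import *
R,p=plan(tool([0,0,-1],az(95)),[.694,-.0005,.235])
```

```text
10 x [np.float64(-0.69), np.float64(1.34), np.float64(-0.03), np.float64(0.0), np.float64(0.0), np.float64(-7.8), 1]
```

```bash
python3 -m inch '[-0.69,1.34,-0.03,0,0,-7.8,0,-0.69,1.34,-0.03,0,0,-7.8,0,-0.69,1.34,-0.03,0,0,-7.8,0,-0.69,1.34,-0.03,0,0,-7.8,0,-0.69,1.34,-0.03,0,0,-7.8,0]' >/dev/null
python3 -m inch '[-0.69,1.34,-0.03,0,0,-7.8,0,-0.69,1.34,-0.03,0,0,-7.8,0,-0.69,1.34,-0.03,0,0,-7.8,0,-0.69,1.34,-0.03,0,0,-7.8,0,-0.69,1.34,-0.03,0,0,-7.8,0]' >/dev/null
python3 -m inch '[0,0,0,0,0,0,0,0,0,0,0,0,0,0,0,0,0,0,0,0,0]'
python3 - <<'E'
from fit import *
st(); plan(tool([0,0,-1],az(95)),[.694,-.0005,.189],N=2)
im,c=get('top'); cv2.imwrite('pics/top8.png',im[:,:,::-1])
E
```

```text
clock: 31.6
eef_pos: [0.6924, -0.0007, 0.2314]
tool_rot: [[-0.997, -0.078, -0.003], [-0.078, 0.997, 0.0], [0.003, 0.001, -1.0]]
wrist_force: [-0.6, -0.1, -0.9]
width: 0.015
grasp_force: 60.5
t 31.6 p [ 0.6924 -0.0007  0.2314] q [ -0.2  26.3  84.4   0.   69.5 -94.7] w 0.015 F [-0.6 -0.1 -0.9] g 60.5
2 x [np.float64(-0.09), np.float64(0.0), np.float64(2.12), np.float64(0.0), np.float64(-0.1), np.float64(-0.3), 1]
```

```bash
python3 -m inch '[-0.09,0,2.1,0,0,0,0,0,0,2.1,0,0,0,0,0,0,0,0,0,0,0]' 
python3 -m inch '[0,0,0.5,0,0,0,0,0,0,0,0,0,0,0]'
python3 -m inch '[0,0,0.5,0,0,0,0,0,0,0,0,0,0,0]'
python3 -m inch '[0,0,0.4,0,0,0,0,0,0,0,0,0,0,0]'
```

```text
clock: 31.95
eef_pos: [0.6918, -0.0005, 0.187]
tool_rot: [[-0.997, -0.079, -0.007], [-0.079, 0.997, 0.001], [0.007, 0.001, -1.0]]
wrist_force: [0.1, 0.5, -2.0]
width: 0.0151
grasp_force: 60.4
clock: 32.15
eef_pos: [0.6942, -0.0001, 0.1855]
tool_rot: [[-0.997, -0.081, -0.001], [-0.081, 0.997, 0.001], [0.001, 0.001, -1.0]]
wrist_force: [0.2, 0.3, -2.0]
width: 0.015
grasp_force: 60.4
clock: 32.35
eef_pos: [0.694, 0.0001, 0.1801]
tool_rot: [[-0.997, -0.081, -0.001], [-0.081, 0.997, 0.001], [0.001, 0.001, -1.0]]
wrist_force: [0.4, -0.2, -1.0]
width: 0.0154
grasp_force: 60.4
clock: 32.55
eef_pos: [0.6938, 0.0002, 0.1756]
tool_rot: [[-0.997, -0.081, -0.002], [-0.082, 0.997, 0.001], [0.002, 0.001, -1.0]]
wrist_force: [0.4, 0.5, -1.6]
width: 0.0149
grasp_force: 60.4
```

```bash
T='from h import *;s=monitor.read_state();print(s["torque"][2]);st()'
python3 -m inch '[0,0,0.15,0,0,0,0,0,0,0,0,0,7,0,0,0,0,0,0,7,0,0,0,0,0,0,7,0,0,0,0,0,0,7,0]'
python3 -c "$T"
python3 -m inch '[0,0,0,0,0,7,0,0,0,0,0,0,7,0,0,0,0,0,0,7,0,0,0,0,0,0,7,0,0,0,0,0,0,7,0]' >/dev/null
python3 -m inch '[0,0,0,0,0,4,0,0,0,0,0,0,4,0,0,0,0,0,0,0,0]' >/dev/null;python3 -c "$T"
python3 -m inch '[0,0,0,0,0,4,0,0,0,0,0,0,0,0]' >/dev/null;python3 -c "$T"
python3 -m inch '[0,0,0,0,0,3,0,0,0,0,0,0,0,0]' >/dev/null;python3 -c "$T"
python3 -m inch '[0,0,0,0,0,3,0,0,0,0,0,0,0,0]' >/dev/null;python3 -c "$T"
```

```text
clock: 33.05
eef_pos: [0.694, 0.0, 0.1744]
tool_rot: [[-0.916, 0.4, -0.002], [0.4, 0.916, 0.001], [0.002, -0.0, -1.0]]
wrist_force: [0.9, -0.9, -2.6]
width: 0.0155
grasp_force: 60.3
0.12561967711841632
t 33.05 p [0.694  0.     0.1744] q [ -0.1  29.3  87.1   0.   63.7 -66.6] w 0.0155 F [ 0.9 -0.9 -2.6] g 60.3
0.05717333523431395
t 33.85 p [ 6.940e-01 -2.000e-04  1.744e-01] q [ -0.1  29.3  87.1   0.   63.7 -23.8] w 0.0152 F [ 0.7 -1.5 -2.8] g 60.3
0.023932349061890776
t 34.05 p [ 6.939e-01 -2.000e-04  1.744e-01] q [ -0.1  29.3  87.1   0.   63.7 -19.9] w 0.015 F [ 0.3 -2.6 -1.5] g 60.3
0.035875775942040944
t 34.25 p [ 6.939e-01 -2.000e-04  1.744e-01] q [ -0.1  29.3  87.1   0.   63.7 -16.9] w 0.0153 F [ 0.7 -2.8 -1.7] g 60.3
0.23421498846233504
t 34.45 p [ 6.939e-01 -2.000e-04  1.744e-01] q [ -0.1  29.3  87.1   0.   63.7 -14. ] w 0.0155 F [-0.4 -3.9 -3.4] g 60.2
```

```bash
T='from h import *;s=monitor.read_state();print(s["torque"][2]);st()'
python3 -m inch '[0,0,0,0,0,3,0,0,0,0,0,0,0,0]' >/dev/null;python3 -c "$T"
python3 -m inch '[0,0,0,0,0,-6,0,0,0,0,0,0,0,0,0,0,-2,0,0,0,0,0,0,-2,0,0,0,0,0,0,-2,0,0,0,0]' >/dev/null
python3 -m inch '[0,0,0,0,0,0,0]'
python3 - <<'E'
from h import *
R,p=plan(tool([0,0,-1],az(57)),[.5045,-.3855,.23])
plan(tool([0,0,-1],az(57)),[.5045,-.3855,.0815],R0=R,p0=p)
E
```

```text
0.6369345730646844
t 34.65 p [ 6.943e-01 -2.000e-04  1.744e-01] q [ -0.1  29.3  87.1   0.   63.6 -11. ] w 0.0154 F [ 1.7 -3.9 -4.3] g 60.1
clock: 35.25
eef_pos: [0.6958, 0.0007, 0.2378]
tool_rot: [[-0.286, 0.958, 0.004], [0.958, 0.286, 0.002], [0.001, 0.004, -1.0]]
wrist_force: [1.0, 0.5, -1.1]
width: 0.0152
grasp_force: 60.6
10 x [np.float64(-2.12), np.float64(-3.85), np.float64(0.07), np.float64(0.0), np.float64(0.0), np.float64(-4.0), 1]
4 x [np.float64(0.0), np.float64(0.0), np.float64(3.71), np.float64(0.0), np.float64(0.0), np.float64(0.0), 1]
```

```bash
python3 -m inch '[-2.12,-3.85,0,0,0,-4,0,-2.12,-3.85,0,0,0,-4,0,-2.12,-3.85,0,0,0,-4,0,-2.12,-3.85,0,0,0,-4,0,-2.12,-3.85,0,0,0,-4,0]' >/dev/null
python3 -m inch '[-2.12,-3.85,0,0,0,-4,0,-2.12,-3.85,0,0,0,-4,0,-2.12,-3.85,0,0,0,-4,0,-2.12,-3.85,0,0,0,-4,0,-2.12,-3.85,0,0,0,-4,0]' >/dev/null
python3 -m inch '[0,0,0,0,0,0,0,0,0,0,0,0,0,0,0,0,0,0,0,0,0]'
python3 - <<'E'
from h import *
plan(tool([0,0,-1],az(57)),[.503,-.3855,.09],N=4)
a=cv2.imread('pics/top0.png'); im,c=get('top'); b=im[:,:,::-1].copy(); cv2.imwrite('pics/top9.png',b)
d=((b.min(2)>150)&(a.max(2).astype(int)<150)).astype(np.uint8)
n,l,s,k=cv2.connectedComponentsWithStats(d)
for i in range(1,n):
    if s[i,4]>6: print(k[i].round(),s[i,2:],world(c,*k[i],.009).round(3))
E
```

```text
clock: 36.55
eef_pos: [0.5019, -0.3842, 0.2336]
tool_rot: [[-0.835, 0.55, -0.002], [0.55, 0.835, 0.002], [0.003, 0.001, -1.0]]
wrist_force: [-1.0, 0.8, -0.8]
width: 0.0151
grasp_force: 60.5
4 x [np.float64(-0.05), np.float64(-0.01), np.float64(3.59), np.float64(0.0), np.float64(-0.0), np.float64(-0.1), 1]
[323. 146.] [5 2 7] [ 0.722 -0.024  0.009]
[306. 155.] [4 3 8] [0.699 0.024 0.009]
[595. 184.] [ 27  24 118] [ 0.614 -0.784  0.009]
[375. 191.] [3 3 9] [ 0.596 -0.169  0.009]
[328. 203.] [4 3 7] [ 0.562 -0.039  0.009]
[604. 219.] [ 31  28 163] [ 0.516 -0.804  0.009]
[635. 226.] [ 10  50 384] [ 0.497 -0.887  0.009]
[553. 208.] [ 8  6 17] [ 0.548 -0.663  0.009]
[456. 223.] [ 23  18 236] [ 0.506 -0.393  0.009]
[472. 234.] [ 3  8 13] [ 0.476 -0.435  0.009]
[220. 235.] [ 4  5 11] [0.475 0.26  0.009]
[573. 245.] [1 7 7] [ 0.445 -0.713  0.009]
[611. 247.] [25 15 52] [ 0.439 -0.816  0.009]
[554. 284.] [ 30  69 717] [ 0.338 -0.656  0.009]
[538. 304.] [12 22 85] [ 0.286 -0.608  0.009]
[629. 352.] [ 28  92 993] [ 0.158 -0.848  0.009]
[572. 302.] [4 3 8] [ 0.291 -0.703  0.009]
[575. 311.] [12 1
[... 509 characters left out ...]
[ 0.239 -0.725  0.009]
[590. 327.] [ 7  9 22] [ 0.225 -0.746  0.009]
[613. 339.] [ 19  24 240] [ 0.192 -0.807  0.009]
[558. 333.] [ 6  5 14] [ 0.208 -0.659  0.009]
[562. 379.] [  87   68 2465] [ 0.087 -0.664  0.009]
[601. 334.] [4 3 7] [ 0.206 -0.774  0.009]
[544. 344.] [2 5 7] [ 0.18  -0.621  0.009]
[540. 349.] [ 8  5 14] [ 0.166 -0.608  0.009]
[552. 349.] [2 6 8] [ 0.165 -0.639  0.009]
[586. 348.] [ 4  5 10] [ 0.169 -0.734  0.009]
[545. 351.] [4 6 8] [ 0.161 -0.621  0.009]
[577. 349.] [4 3 8] [ 0.167 -0.709  0.009]
[581. 351.] [5 3 9] [ 0.16  -0.719  0.009]
[551. 356.] [ 6  4 16] [ 0.149 -0.638  0.009]
[298. 381.] [ 58  29 572] [0.085 0.044 0.009]
[284. 398.] [ 8  3 14] [0.04  0.082 0.009]
```

```bash
python3 -m inch '[0,0,3.6,0,0,0,0,0,0,3.6,0,0,0,0,0,0,3.6,0,0,0,0,0,0,3.2,0,0,0,0,0,0,0,0,0,0,0]' >/dev/null
python3 -m inch '[0,0,0,0,0,0,0]'
python3 -m inch '[0,0,0.6,0,0,0,0,0,0,0,0,0,0,0]'
python3 -m inch '[0,0,0.4,0,0,0,0,0,0,0,0,0,0,0]'
```

```text
clock: 37.2
eef_pos: [0.5022, -0.3844, 0.0948]
tool_rot: [[-0.836, 0.549, -0.002], [0.549, 0.836, 0.001], [0.002, 0.0, -1.0]]
wrist_force: [0.5, 0.3, -1.3]
width: 0.0156
grasp_force: 60.4
clock: 37.4
eef_pos: [0.5025, -0.3855, 0.0897]
tool_rot: [[-0.836, 0.549, 0.0], [0.549, 0.836, -0.0], [-0.0, -0.0, -1.0]]
wrist_force: [-0.1, 0.7, -0.7]
width: 0.015
grasp_force: 60.4
clock: 37.6
eef_pos: [0.5018, -0.3853, 0.0847]
tool_rot: [[-0.835, 0.55, -0.001], [0.55, 0.835, 0.001], [0.001, -0.0, -1.0]]
wrist_force: [-0.4, 0.3, -2.1]
width: 0.0151
grasp_force: 60.4
```

```bash
python3 -m inch '[0,0,0.25,0,0,0,0,0,0,0,0,0,0,0]'
python3 -m inch '[0,0,0.1,0,0,0,0,0,0,0,0,0,0,0]'
```

```text
clock: 37.8
eef_pos: [0.5017, -0.3853, 0.0819]
tool_rot: [[-0.835, 0.549, -0.001], [0.549, 0.835, 0.001], [0.002, -0.0, -1.0]]
wrist_force: [0.2, 0.8, -0.9]
width: 0.0151
grasp_force: 60.7
clock: 38.0
eef_pos: [0.5018, -0.3855, 0.0817]
tool_rot: [[-0.835, 0.55, -0.001], [0.55, 0.835, 0.001], [0.001, -0.0, -1.0]]
wrist_force: [-3.0, 1.4, 6.2]
width: 0.0153
grasp_force: 61.6
```

Contact with the tray floor; release, back off, and check everything numerically.

```bash
python3 -m inch '[0,0,0,0,0,0,0.2,0,0,0,0,0,0,0.4,0,0,0,0,0,0,0.5,0,0,0,0,0,0,0.5]' 
python3 -m inch '[0,0,-2,0,0,0,0.5,0,0,-3,0,0,0,0.5,0,0,-4,0,0,0,0.5,0,0,-4,0,0,0,0.5,0,0,-4,0,0,0,0.5]' >/dev/null
python3 -m inch '[2,0,-2,0,0,0,0.5,0,0,0,0,0,0,0.5]'
python3 - <<'E'
from fit import *
im,c=get('wrist'); st()
hsv=cv2.cvtColor(im,cv2.COLOR_RGB2HSV); m=(cv2.inRange(hsv,(0,150,150),(6,255,255))|cv2.inRange(hsv,(174,150,150),(180,255,255))); m[:,540:]=0
n,l,s,k=cv2.connectedComponentsWithStats(m); i=1+np.argmax(s[1:,4]); print('key top',s[i],world(c,*k[i],.112)[:2])
im,c=get('top'); a=cv2.imread('pics/top0.png')[:,:,::-1]; cv2.imwrite('pics/top10.png',im[:,:,::-1])
d=np.abs(im.astype(int)-a).max(2)>50
for nm,p in [('beaker',(.715,.253,.09)),('jar',(.677,.402,.085)),('bottle',(.707,-.282,.15)),('dish',(.404,.132,.014)),('wrench',(.62,-.44,.01))]:
    u,v=pix(c,p).astype(int); print(nm,d[v-15:v+15,u-15:u+15].mean())
# screws: marks/bars, cup interior
for z,ctr in ((.1,(.5665,-.058)),(.1,(.694,-.0003))):
    g=cv2.cvtColor(rect(im,c,ctr,z,n=15,st=.0025),cv2.COLOR_RGB2GRAY)
    for r in g[::-1,::-1]: print(' '.join('%3d'%v for v in r))
    print()
u,v=pix(c,[.528,.310,.06]).astype(int); hsv=cv2.cvtColor(im[v-20:v+20,u-20:u+20],cv2.COLOR_RGB2HSV); print('white px in cup',((hsv[...,1]<60)&(hsv[...,2]>150)).sum(), 'before',((lambda h:((h[...,1]<60)&(h[...,2]>150)).sum())(cv2.cvtColor(np.ascontiguousarray(a[v-20:v+20,u-20:u+20]),cv2.COLOR_RGB2HSV))))
E
```

```text
clock: 38.4
eef_pos: [0.5018, -0.3852, 0.0808]
tool_rot: [[-0.836, 0.549, -0.001], [0.549, 0.836, 0.001], [0.002, 0.0, -1.0]]
wrist_force: [0.1, 0.1, 0.0]
width: 0.0425
grasp_force: 0.0
clock: 39.1
eef_pos: [0.4854, -0.3746, 0.2745]
tool_rot: [[-0.836, 0.549, 0.002], [0.549, 0.836, -0.002], [-0.003, -0.0, -1.0]]
wrist_force: [-0.3, -0.5, 0.3]
width: 0.0426
grasp_force: 0.0
t 39.15 p [ 0.4855 -0.3746  0.2725] q [-37.8  17.1  92.6  -0.   70.2 -94.5] w 0.0429 F [-0.  -0.1  1.2] g 0.0
key top [317 178  17  45 669] [ 0.49922099 -0.38524774]
beaker 0.0
jar 0.0
bottle 0.0
dish 0.0
wrench 0.0
100 100  99  99 105 114 117 112 111 117 113 102  96  95  95
104 100  98 104 122 141 149 150 153 155 145 124 106  97  95
105 104 107 124 143 151 152 149 147 149 150 145 132 113 101
 98  97 121 146 152 152 153 150 147 147 147 147 154 138 113
 95 104 133 148 151 153 153 152 148 144 139 135 143 135 130
 99 120 143 151 151 151 150 150 141 133 140 133 114 117 123
111 139 151 151 150 149 138 135 141 144 144 128 111 105 102
108 137 149 149 142 139 142 143 142 131 108  88  89 104 110
104 134 149 146 151 153 143 
[... 624 characters left out ...]
 108 116
 96 111 142 146 148 146 148 147 143 144 146 143 148 125 173
 96 134 142 147 147 149 148 148 133 139 140 111 125 124 143
110 145 144 147 146 146 137 141 144 148 138 117 102 126 111
126 145 143 143 138 145 142 143 133 116  98  90  95 108  85
121 146 146 136 140 144 131 113  92  89  92  99 104 125 103
100 141 149 140 131 113  91  90  99 102 104 124 137 146 111
107 136 146 148 116  92  91  98 127 135 136 142 148 140  98
157 129 143 147 135 107 104 124 143 148 148 147 146 117  83
170 113 134 144 146 133 132 143 149 148 149 147 129  97  88
124 101 108 123 139 142 144 148 148 147 145 133 103  92  99
 95  95  93 100 117 118 129 137 134 127 112 112 100 100 102

white px in cup 392 before 421
```

Run:
```python
from h import *
_,c=get('top'); a=cv2.imread('pics/top0.png'); b=cv2.imread('pics/top10.png')
for im in (a,b):
    u,v=pix(c,[.527,.311,.04]).round().astype(int); h=cv2.cvtColor(im,cv2.COLOR_BGR2HSV)[v-9:v+10,u-10:u+11,1]
    for r in h[::2,::2]: print(' '.join('%3d'%x for x in r))
    print()
```

```text
174  96  83 152 184  68 114 101  10   7  32
 27 204 227 188 218 240 190  97  36  16   7
227 241  74  12  25  89  13  17 208  17  34
241 218  12  19  18  15  16  12 114 111  14
212 225  14  16  18  18  16  10  41 162  41
209 229  47  16  16  79  94  10  15 155   5
255 230  14  13  13  48  12  17 107 129  41
239 223 230  12  15  15  16  14 159  51  43
207 248 222  16  14  14  57  41 186  13  47
 40 197 251  44  13  55 134 200  16  12  11

 18 171 255 233 217 209 228 223 236 196  12
 83 227 255 222 226 211 222 216 216 214  30
170 213 229 206 217 209 239 227 217 219 107
198 246 224 231 209 210 230 216 213 209 161
191 252 246 243 233 216 219 211 226 227 120
165 215 227 227 217 235 224 211 222 212  45
 70 217 224 213 225 220 212 231 223 213  11
 91 108 255 201 234 233 229 187 218  51  11
205  84  67 117 125 165 107 193  51   7  19
222 235 202 255 220 215 135   0  23  21  57
```

The cup is empty and nothing has been spilled; handing in.

```bash
python3 -c "
from bench import order
print(order.hand_in())"
```

```text
the job is handed in; nothing more can be done
None
```

I handed the job in at about 39 s of the 72 s limit, with no pass/fail result returned: by my final checks the balls are in the pot, the cup is back upright and empty on its mat, the cover is shut, both screws are home, the key is back in its tray and no bystander moved, but I never saw all six balls in the pot at once and infer it from the empty cup and finding no stray ball on the bench.

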